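Stow the spare pressure rollers in the guarded magazine

ROBOT

A 7-joint arm with a two-finger parallel gripper is mounted at the origin on the work surface. World frame = base frame: x ahead of the robot, y to its left, z up, the work surface at z = 0. Lengths are in m, angles in rad, forces in N, time in s.
With the tool pointing down it reaches from about 0.425 to 0.8 m from the base axis. Payload 8.3 kg.
Tool frame: the origin (TCP) lies between the finger pads; the fingertips stand 25 mm ahead of it and the grasp point (between the pads) lies 6 mm ahead of it; x points along the fingers, y is the direction in which the jaws open and shut, and the axes are right-handed (so a half turn about x gives the same grasp; the last joint's range is limited). The gripper opens to 85 mm and grips with 20 to 120 N. Pads are 22 mm wide; open, the fingers measure 114 mm over their backs; the gripper's body (76 mm by 85 mm) begins 54 mm behind the grasp point. The pads swing forward as they close: fully open they stand 13 mm farther back than shut.
Start: joints at [-1.277, 0.383, 0.016, 1.37, -0.006, 1.388, -0.046], TCP at [0.218, 0.586, 0.256] pointing down, gripper open.
Joint ranges: [-2.95, 2.95], [-0.25, 2.06], [-1.52, 1.56], [0.18, 2.33], [-1.44, 4.58], [0.02, 2.06], [-3.01, 3.01]. Speed limits (rad/s): [2.39, 2.39, 3.01, 3.01, 3.14, 3.14, 3.14].

INTERFACE

Orientations are given as a rotation vector (axis times angle).
In Python, from plant import bot gives the robot as it stands. The module is installed in compiled form; this text tells all that it offers.
- The arm moves only by the tool send_rows, never from a script. Its arguments are lists of equal length, an entry for each row: "hand": the opening, from -1 (shut) to 1 (fully open); "dp": the shift along the world's x, y, z in mm, a list of three; "spin": the turn about the world's z in degrees. In form: {"hand": [hand, ...], "dp": [[x, y, z], ...], "spin": [spin, ...]}. A call has 1 to 8 rows; each row is the pose to reach, as a shift and turn from the pose measured when the call began; what a row does not reach only later rows make up. A row lasts 1/10 s, in which the tool goes at most 50 mm and 8.59 degrees, less where a joint would pass 70% of its speed; a pose out of reach is approached as far as the arm can. A call with a gripper value outside its range is refused whole. The fingers move at their own pace and stop on an object; the grip force is fixed at half the most. Time passes only in rows, so rows that repeat a pose let the fingers close. It gives the time, the measured TCP pose, the force and the opening at its end, in the units of the state.
- bot.observe(): the state, without advancing time (a new reading comes with each control period).
- bot.camera(name): name is "side" or "top" or "wrist"; returns a dict with "pixels" (400x640x3 uint8, red, green, blue), "depth" (400x640 float32, m along the optical axis (not along the pixel's ray), 0 where there is no reading), "fx", "fy", "cx", "cy" (pixels), "k1" (the pictures are not rectified: a ray, as slopes to the right and down, at radius r is drawn at 1 + k1 r^2 times it, then the intrinsics apply), "world_to_cam" (4x4, takes a point from world to camera coordinates). Camera axes: x right, y down, z forward; pixel columns grow to the right and rows downward; lengths in m; the calibration is good to about 2 mm. A picture is of the moment at which its call begins.
- bot.finish_job(): hands the job in, once; it reports no verdict.
The state is a dict: "time": time; "joints": joint angles; "qd": joint speeds; "joint_torque": joint torques, N m; "ee_pos": TCP position; "eef_rot": TCP orientation; "wrist_force": force on the tool from outside, world axes, zero at the start; "ft_torque": the same for the moment, N m; "opening": opening from 0.0 (shut) to 1.0 (fully open).
Only numpy, scipy, OpenCV 4.12 (cv2) and the standard library are available. Lean on these libraries where they do the work, as an engineer would, in place of code of your own. Each camera call takes 0.05 s, during which the arm holds its last target.

TASK

Put the spare pressure rollers of the edge banding machine away: swing the guard of the magazine wide open by its handle, press the red tab down while sliding the cover fully back, and stand every roller that is out on the bench upright on the floor of the magazine. Then, again pressing the tab, slide the cover fully shut so that the tab springs up and locks, and swing the guard fully shut; leave the oil can, the spanner and the panel offcut where they are.

Things in the scene. Friction and masses are not known exactly. Their poses are not given: they have to be found in the camera images.
- magazine: Fixed dark-steel box without lid, 212 (its x) x 140 (its y) x 78 mm high, walls and floor 6 mm; origin at the centre of its underside, on the bench, z up. Turned up to 0.15 rad. Own x runs along its three bays, own +y to its guarded front. Two aluminium rails along its x ends (at +-112, tops 88 mm up) reach back to y = -241. Mid front wall carries a steel keeper staple 52 mm wide, top 98 mm up.
- bay1 (a point): Centre of the floor of the bay at the magazine's x = -66 mm (nearest to the hinge), 6 mm above the bench; axes as the magazine. Each bay is 62 mm or more wide and 126 mm deep, parted by dividers 4 mm thick that stand 26 mm above the floor; any roller fits in any bay.
- bay2 (a point): The same for the middle bay (x = 0).
- bay3 (a point): The same for the bay at x = +66 mm.
- guard (a joint): Angle of the swinging guard: grey-green upright panel 218 mm wide, 14 to 122 mm above the bench, with a clear roof (100 mm deep, top 127 mm up) that covers the red tab while shut. 0 = fully shut; up to 1.9 rad open, counter-clockwise from above. A little ajar at the start. Stays where it is left; 1 N at the handle moves it.
- guard_hinge (a point): On the guard's upright hinge axis, 105 mm above the bench, at the magazine's own (-118, 92) mm. Its x axis points along the panel to the free edge and turns with the guard.
- guard_handle (a point): On the axis of the guard's black upright bar handle, 105 mm above the bench. The bar is 12 mm thick, 54 to 128 mm up, its axis 42 mm out from the panel and 205 mm along it from the hinge; a stay at each end joins it to the panel. x axis along the panel, y axis straight out of its outer face. The bar may turn within a grasp.
- cover (a joint): Slide of the flat aluminium cover (198 x 131 mm, top 83 mm up): 0 = fully shut, 0.17 m = fully back (towards the magazine's -y). Friction 2 N; stays where left. A tooth on the red tab locks it when shut; hold the tab down while the tooth passes the keeper: first 15 mm of opening, last 15 mm of closing.
- tab (a joint): How far the red spring tab on the cover is pressed down: 0 = up, 0.008 m = fully down (2 N to start, 6 N at the bottom). From 0.005 m the tooth clears the keeper. Let go with the cover shut, it springs up and the tooth locks behind the keeper.
- tab_top (a point): Centre of the red tab's top face (64 mm along the magazine's x, 44 along y), 92 mm above the bench when up, on the cover near its front edge: at the magazine's (0, 22) mm when shut. Black ribs of the cover stand before and behind the pad (48 mm apart along the slide, tops 98 mm up); a closed fingertip pressing the pad pushes the cover by them. Axes as the magazine.
- roller_a_mid (a point): Centre (33 mm up when standing) of the black spare pressure roller, an upright cylinder 50 mm across and 66 mm high, z along its axis, about 250 g; stands loose on the work surface at the start. May be absent.
- roller_b_mid (a point): Centre (33 mm up when standing) of the cream white spare pressure roller, an upright cylinder 50 mm across and 66 mm high, z along its axis, about 250 g; stands loose on the work surface at the start. May be absent.
- roller_c_mid (a point): Centre (33 mm up when standing) of the orange spare pressure roller, an upright cylinder 50 mm across and 66 mm high, z along its axis, about 250 g; stands loose on the work surface at the start. May be absent.
- oil_can: Bystander: blue can, 60 mm across, 120 mm high; origin at the centre of its underside. Leave alone.
- spanner: Bystander: steel spanner about 170 mm long lying flat; origin near its middle, handle towards its own -x. Leave alone.
- offcut: Bystander: white panel offcut 90 x 130 x 19 mm lying flat; origin at the centre of its underside. Leave alone.
Things that resemble listed ones, but are neither listed nor needed, are in the scene too. Of the things that look like the part that bears roller_b_mid, the middle-sized one is meant. There is more than one size of the part that bears roller_a_mid; the job needs the middle-sized.

How it is judged:
By the outcome, as a careful person would: the job done as asked, in the order asked, and still so for the second after the job is handed in, with the robot touching nothing.
Of roller_a, roller_b, roller_c only 2 to 3 are there at a start; the rules pass over those that are not, and their reading is None.
At some moment in a run one of roller_a, roller_b, roller_c may be knocked a few centimetres aside while the robot is not near it.
It also fails if it takes over 208 s, if anything falls off the work surface, if the arm or the gripper's body presses on something with over 40 N, if the wrist force passes 120 N, or if a joint passes its speed limit or range.

## Working session

There is one attempt and no reset: what is moved stays moved. The work goes in short steps, Python scripts to look and compute and a tool call to move; the robot and the scene stay as the last step left them, time stands still between calls to the robot, and variables do not carry over. Pictures are saved under pics/ and viewed, and the job is handed in when it is done.

Besides the shell and the picture viewer there is one more tool, called after "Call:" as name(argument=value, ...), one argument or row to a line, values as JSON. send_rows: Moves the arm, as the interface text tells. Its arguments: {"type":"object","properties":{"hand":{"type":"array","items":{"type":"number"}},"dp":{"type":"array","items":{"type":"array","items":{"type":"number"}}},"spin":{"type":"array","items":{"type":"number"}}},"required":["hand","dp","spin"]}

```bash
mkdir -p pics; cat > h.py <<'E'
import numpy as np, cv2
from plant import bot
def shot(name,tag):
    c=bot.camera(name); np.savez(f'pics/{tag}.npz',**{k:np.array(v) for k,v in c.items()})
    cv2.imwrite(f'pics/{tag}.png',cv2.cvtColor(c['pixels'],cv2.COLOR_RGB2BGR)); return c
def load(tag):
    d=np.load(f'pics/{tag}.npz'); return {k:(d[k] if d[k].ndim else float(d[k])) for k in d.files}
def K(c): return np.array([[c['fx'],0,c['cx']],[0,c['fy'],c['cy']],[0,0,1.]]),np.array([c['k1'],0,0,0,0.])
def cloud(c):
    k,d=K(c); v,u=np.mgrid[0:400,0:640]
    p=cv2.undistortPoints(np.stack([u,v],-1).reshape(-1,1,2).astype(float),k,d).reshape(400,640,2)
    z=c['depth']; P=np.dstack([p[...,0]*z,p[...,1]*z,z])
    T=np.linalg.inv(c['world_to_cam']); W=P@T[:3,:3].T+T[:3,3]; W[z<=0]=np.nan; return W
def onplane(c,u,v,h):
    k,d=K(c); p=cv2.undistortPoints(np.array([[[u,v]]],float),k,d)[0,0]
    T=np.linalg.inv(c['world_to_cam']); r=T[:3,:3]@np.array([p[0],p[1],1]); o=T[:3,3]
    return o+r*(h-o[2])/r[2]
def proj(c,X):
    k,d=K(c); X=np.atleast_2d(X).astype(float); T=c['world_to_cam']
    return cv2.projectPoints(X,cv2.Rodrigues(T[:3,:3])[0],T[:3,3],k,d)[0].reshape(-1,2)
def st():
    s=bot.observe(); print('t',round(s['time'],2),'p',np.round(s['ee_pos'],4),'r',np.round(s['eef_rot'],3),'F',np.round(s['wrist_force'],1),'op',round(s['opening'],3)); print('q',np.round(s['joints'],3))
    return s
E
python3 - <<'E'
from h import *
for n in('side','top','wrist'): c=shot(n,n+'0'); print(n,c['fx'],c['k1'],np.round(c['world_to_cam'],3).tolist())
st()
E
```

```text
side 460.97463424035396 0.02929325386714233 [[-0.99, 0.14, 0.005, 0.506], [0.117, 0.843, -0.526, -0.072], [-0.078, -0.52, -0.851, 1.259], [0.0, 0.0, 0.0, 1.0]]
top 505.17125306736557 -0.11776149357705155 [[-0.014, -1.0, -0.012, 0.085], [-0.998, 0.015, -0.055, 0.505], [0.056, 0.011, -0.998, 1.235], [0.0, 0.0, 0.0, 1.0]]
wrist 286.2401176404933 -0.053069132081607344 [[0.35, 0.937, -0.001, -0.625], [0.898, -0.335, 0.286, -0.038], [0.267, -0.101, -0.958, 0.379], [0.0, 0.0, 0.0, 1.0]]
t 0.15 p [0.2181 0.5853 0.2555] r [ 0.279  1.553 -0.281] F [ 0.   0.2 -0.7] op 1.001
q [-1.277  0.384  0.016  1.371 -0.006  1.388 -0.046]
```

View pics/top0.png

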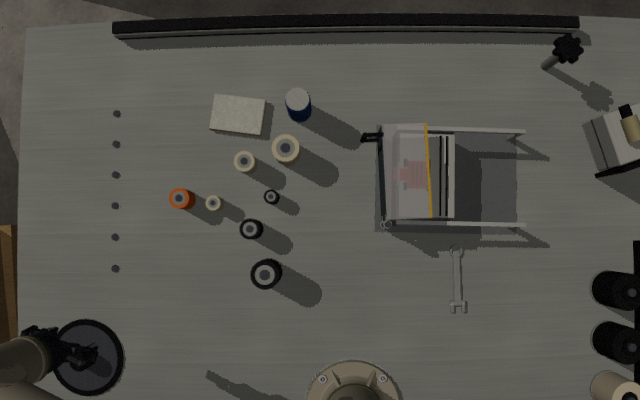

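View pics/side0.png

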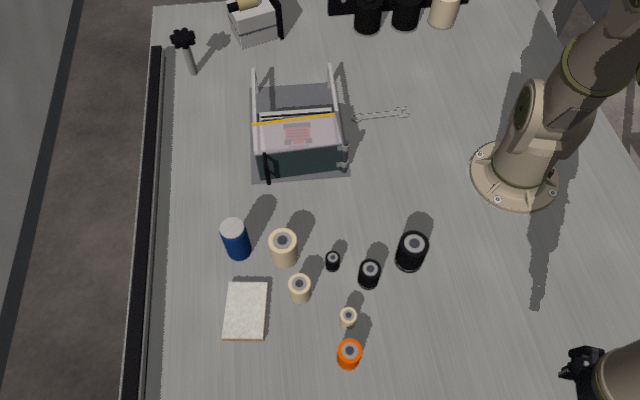

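View pics/wrist0.png

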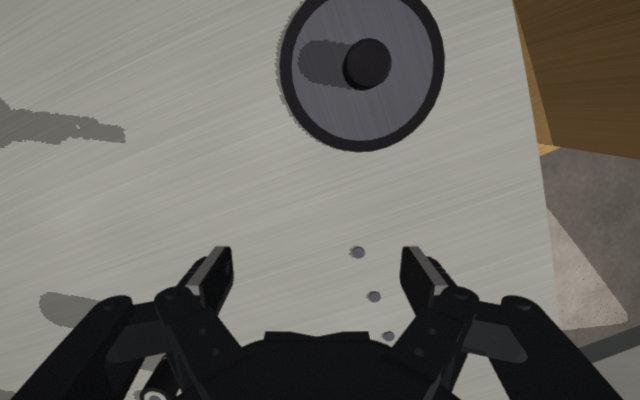

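The top view shows three sizes each of cream (285,148), (244,161), (213,203) and black (266,273), (251,229), (271,197) rollers, and a single orange one (181,198). The magazine is at about (417,175), with the guard hinge at (385,225) and the handle at (370,137). Next I'll measure them.

```bash
python3 - <<'E'
from h import *
c=load('top0'); W=cloud(c); s=load('side0'); S=cloud(s)
cl=np.vstack([W.reshape(-1,3),S.reshape(-1,3)]); cl=cl[~np.isnan(cl).any(1)]
for n,(u,v) in dict(creamL=(285,148),creamM=(244,161),creamS=(213,203),blkL=(266,273),blkM=(251,229),blkS=(271,197),orange=(181,198),can=(298,100)).items():
    p=W[v-3:v+4,u-3:u+4].reshape(-1,3)
    p0=onplane(c,u,v,0.06)
    q=cl[(np.hypot(cl[:,0]-p0[0],cl[:,1]-p0[1])<0.06)&(cl[:,2]>0.015)]
    # top
    h=np.percentile(q[:,2],97); t=q[q[:,2]>h-0.008]
    (cx,cy),r=cv2.minEnclosingCircle(t[:,:2].astype(np.float32))
    lo,hi=np.percentile(t[:,:2],[2,98],axis=0)
    print(n,'h',round(h,3),'circ',round(cx,3),round(cy,3),'d',round(2*r,3),'box',np.round((lo+hi)/2,3),np.round(hi-lo,3))
# rail tops
for n,uv in dict(railA=[(460,131),(500,131),(523,131)],railB=[(460,223),(500,225),(522,226)]).items():
    for u,v in uv: print(n,np.round(onplane(c,u,v,0.088),4),np.round(W[v,u],4))
print('bench z',np.round(W[300,200],4),np.round(W[60,200],4))
for nm in('top0','side0'):
    im=cv2.imread(f'pics/{nm}.png')
    x0,y0,w,h=((350,110,200,140) if nm=='top0' else (230,50,200,150))
    cv2.imwrite(f'pics/{nm}_mag.png',cv2.resize(im[y0:y0+h,x0:x0+w],None,fx=4,fy=4,interpolation=cv2.INTER_CUBIC))
im=cv2.imread('pics/top0.png');cv2.imwrite('pics/top0_rol.png',cv2.resize(im[80:310,160:340],None,fx=2.6,fy=2.6,interpolation=cv2.INTER_CUBIC))
E
```

```text
creamL h 0.091 circ 0.636 0.154 d 0.067 box [0.636 0.154] [0.058 0.06 ]
creamM h 0.071 circ 0.609 0.255 d 0.052 box [0.609 0.255] [0.043 0.046]
creamS h 0.053 circ 0.514 0.353 d 0.075 box [0.512 0.334] [0.032 0.034]
blkL h 0.095 circ 0.339 0.204 d 0.072 box [0.34  0.205] [0.062 0.062]
blkM h 0.071 circ 0.447 0.242 d 0.051 box [0.447 0.242] [0.045 0.046]
blkS h 0.051 circ 0.524 0.195 d 0.037 box [0.525 0.194] [0.031 0.032]
orange h 0.071 circ 0.523 0.414 d 0.053 box [0.523 0.414] [0.045 0.045]
can h 0.123 circ 0.744 0.123 d 0.057 box [0.744 0.124] [0.05  0.049]
railA [ 0.6699 -0.2603  0.088 ] [ 0.6711 -0.2619  0.082 ]
railA [ 0.6694 -0.3573  0.088 ] [ 0.6696 -0.3577  0.0869]
railA [ 0.6693 -0.414   0.088 ] [ 0.6695 -0.4145  0.0869]
railB [ 0.4525 -0.253   0.088 ] [ 0.4525 -0.2534  0.0867]
railB [ 0.4462 -0.3486  0.088 ] [ 0.4462 -0.3487  0.0878]
railB [ 0.4428 -0.402   0.088 ] [ 0.4428 -0.4015  0.0892]
bench z [0.27   0.3783 0.0016] [0.8844 0.3795 0.0019]
```

View pics/top0_mag.png

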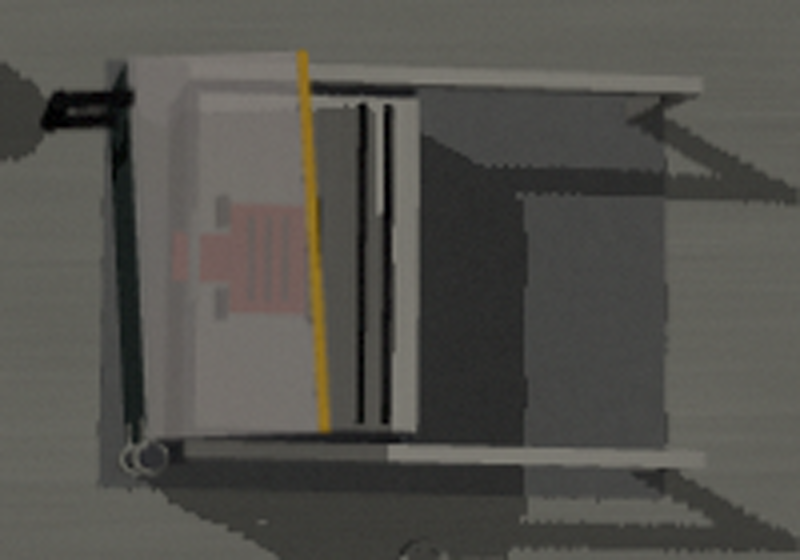

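View pics/side0_mag.png

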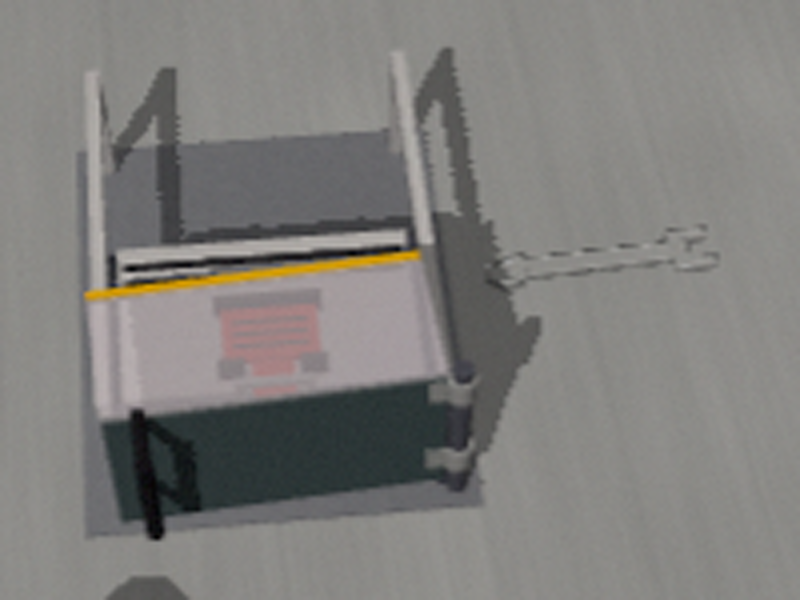

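View pics/top0_rol.png

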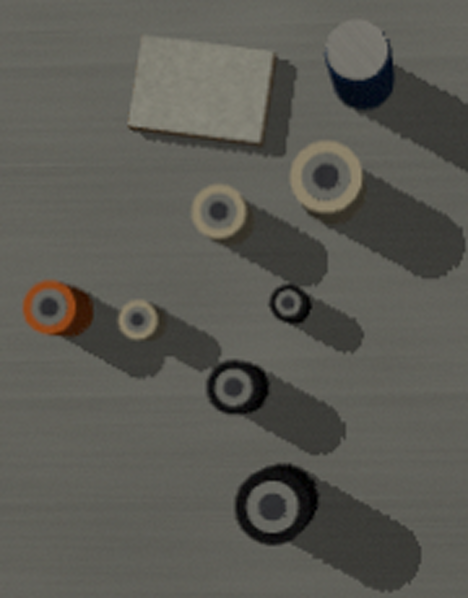

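Heights of about 67–71 mm and a width near 50 mm single out cream (244,161), black (251,229) and orange (181,198). The larger ones are about 91–95 mm high and the smaller about 52 mm. Next is the magazine pose.

```bash
python3 - <<'E'
from h import *
c=load('top0'); W=cloud(c); s=load('side0'); S=cloud(s)
for nm,Wc in(('top',W),('side',S)):
    P=Wc.reshape(-1,3); P=P[~np.isnan(P).any(1)]
    m=(P[:,2]>.078)&(P[:,2]<.096)&(P[:,1]<-0.25)&(P[:,1]>-.44)
    for lab,mm in(('A',m&(P[:,0]>.63)&(P[:,0]<.72)),('B',m&(P[:,0]>.41)&(P[:,0]<.5))):
        q=P[mm]; f=np.polyfit(q[:,1],q[:,0],1); print(nm,lab,len(q),'slope',f[0],'x@-.3',np.polyval(f,-.3),'ymin',q[:,1].min(),'std',np.std(q[:,0]-np.polyval(f,q[:,1])),'z',np.median(q[:,2]))
E
```

```text
top A 342 slope 0.044519554218991536 x@-.3 0.6735896626214402 ymin -0.4210067724982721 std 0.0032877037083740095 z 0.08697098059004105
top B 297 slope 0.040425970674012074 x@-.3 0.45052204537421947 ymin -0.4140981293453265 std 0.0029706212920648516 z 0.08716483271147135
side A 169 slope 0.03923360485645234 x@-.3 0.6729196486227055 ymin -0.41892465829918246 std 0.003097985849177017 z 0.08890034131562241
side B 160 slope 0.035250955103610544 x@-.3 0.4507147772362029 ymin -0.4102648936370975 std 0.0031737877800600313 z 0.08934432879454052
```

```bash
cat >> h.py <<'E'
O=np.array([.567,-.175]); YAW=-.040
def m2w(x,y,z=0): # mm -> m
    c,s=np.cos(YAW),np.sin(YAW); return np.array([O[0]+(c*x-s*y)/1e3,O[1]+(s*x+c*y)/1e3,z/1e3])
def handle(th): # magazine mm
    c,s=np.cos(th),np.sin(th); return (-118+205*c-42*s, 92+205*s+42*c)
E
python3 - <<'E'
from h import *
pts=dict(hinge=(-118,92,122),tab=(0,22,92),railAe=(112,-241,88),railBe=(-112,-241,88),kl=(-26,67,98),kr=(26,67,98),c1=(99,-62,83),c2=(-99,-62,83))
for th in(0,.05,.1): pts[f'h{th}']=(*handle(th),128)
b=[]
for nm in('top0','side0'):
    c=load(nm); im=cv2.imread(f'pics/{nm}.png')
    x0,y0,w,h=((350,110,200,140) if nm=='top0' else (230,50,200,150))
    im=cv2.resize(im[y0:y0+h,x0:x0+w],None,fx=4,fy=4,interpolation=cv2.INTER_CUBIC)
    for n,p in pts.items():
        u=(proj(c,m2w(*p))[0]-[x0,y0]+.5)*4
        cv2.circle(im,tuple(u.astype(int)),3,(0,255,0),-1); cv2.putText(im,n,tuple(u.astype(int)+4),0,.4,(0,255,255),1)
    cv2.imwrite(f'pics/{nm}_ov.png',im)
for n,p in pts.items(): print(n,np.round(m2w(*p),3))
E
```

```text
hinge [ 0.453 -0.078  0.122]
tab [ 0.568 -0.153  0.092]
railAe [ 0.669 -0.42   0.088]
railBe [ 0.445 -0.411  0.088]
kl [ 0.544 -0.107  0.098]
kr [ 0.596 -0.109  0.098]
c1 [ 0.663 -0.241  0.083]
c2 [ 0.466 -0.233  0.083]
h0 [ 0.659 -0.045  0.128]
h0.05 [ 0.657 -0.034  0.128]
h0.1 [ 0.655 -0.024  0.128]
```

View pics/top0_ov.png

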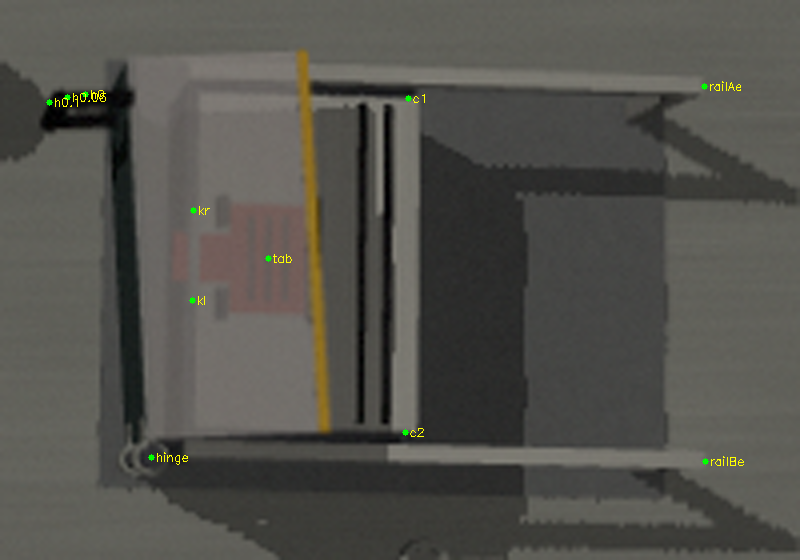

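View pics/side0_ov.png

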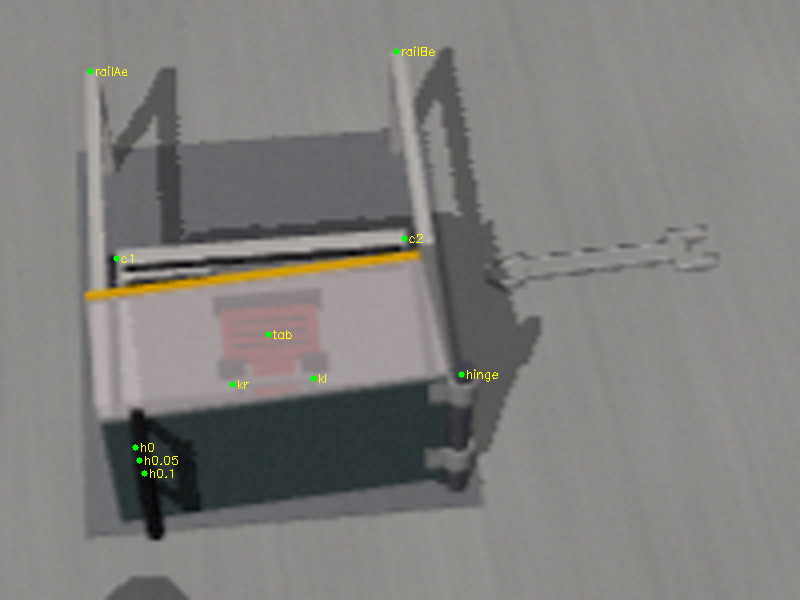

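```bash
python3 - <<'E'
from h import *
for nm in('top0','side0'):
    c=load(nm);x0,y0=((350,110) if nm=='top0' else (230,50))
    for th in(0,.05,.1):
        print(nm,th,[((proj(c,m2w(*handle(th),z))[0]-[x0,y0]+.5)*4).round() for z in(54,128)], 'panel free edge',[((proj(c,m2w(-118+214*np.cos(th),92+214*np.sin(th),z))[0]-[x0,y0]+.5)*4).round() for z in(14,122)])
c=load('side0');S=cloud(c)
for x,y in((137,416),(141,440),(146,470),(150,500),(154,530)): print(np.round(S[50+y//4,230+x//4],3))
c=load('top0');S=cloud(c)
for x,y in((55,96),(48,120),(46,110),(80,96),(80,124)): print(np.round(S[110+y//4,350+x//4],3))
E
```

```text
top0 0 [array([ 74., 118.]), array([85., 94.])] panel free edge [array([136., 117.]), array([158.,  83.])]
top0 0.05 [array([ 57., 121.]), array([67., 98.])] panel free edge [array([119., 117.]), array([139.,  83.])]
top0 0.1 [array([ 41., 126.]), array([ 50., 102.])] panel free edge [array([102., 118.]), array([121.,  83.])]
side0 0 [array([148., 517.]), array([135., 447.])] panel free edge [array([139., 501.]), array([120., 400.])]
side0 0.05 [array([152., 530.]), array([140., 461.])] panel free edge [array([139., 514.]), array([121., 414.])]
side0 0.1 [array([157., 542.]), array([145., 474.])] panel free edge [array([141., 527.]), array([122., 427.])]
[ 0.656 -0.067  0.127]
[ 0.655 -0.046  0.131]
[ 0.654 -0.027  0.128]
[ 0.655 -0.025  0.097]
[ 0.656 -0.025  0.066]
[ 0.659 -0.027  0.122]
[ 0.652 -0.028  0.079]
[ 0.675 -0.032 -0.001]
[ 0.657 -0.043  0.126]
[ 0.653 -0.048  0.063]
```

```bash
cat >> h.py <<'E'
from scipy.spatial.transform import Rotation as R
def tool(s=None):
    s=s or bot.observe(); M=R.from_rotvec(s['eef_rot']).as_matrix()
    print('x',M[:,0].round(3),'jaw y',M[:,1].round(3),'yaw of jaw',np.degrees(np.arctan2(M[1,1],M[0,1])).round(1))
E
python3 - <<'E'
from h import *
tool(); print(np.round(m2w(*handle(.08),105),4))
E
```

```text
x [-0.001 -0.001 -1.   ] jaw y [ 0.349  0.937 -0.002] yaw of jaw 69.6
[ 0.6559 -0.0282  0.105 ]
```

Call:
send_rows(
  hand=[1,1,1,1,1,1,1,1],
  dp=[
    [30,-40,0],
    [60,-80,0],
    [90,-120,0],
    [120,-160,0],
    [150,-200,0],
    [175,-240,0],
    [200,-280,0],
    [220,-310,0],
  ],
  spin=[-5,-10,-18,-26,-34,-42,-50,-58],
)

```text
time: 0.95
ee_pos: [0.4395, 0.2721, 0.2556]
eef_rot: [1.065, 1.295, -1.067]
wrist_force: [1.1, 1.3, -0.3]
opening: 1.003
```

Call:
send_rows(
  hand=[1,1,1,1,1,1,1,1],
  dp=[
    [30,-40,0],
    [60,-80,0],
    [90,-120,0],
    [120,-160,0],
    [150,-200,0],
    [180,-240,0],
    [200,-270,0],
    [218,-303,0],
  ],
  spin=[-3,-6,-9,-9,-9,-9,-9,-9],
)

```text
time: 1.75
ee_pos: [0.6583, -0.0326, 0.2548]
eef_rot: [1.181, 1.227, -1.184]
wrist_force: [-0.2, 0.6, -0.3]
opening: 0.998
```

```bash
python3 - <<'E'
from h import *
shot('wrist','wrist1'); s=st(); tool(s)
print(proj(load('wrist1'),[m2w(*handle(.08),128),m2w(*handle(.08),54)]))
E
```

```text
t 1.8 p [ 0.6589 -0.0403  0.2544] r [ 1.183  1.22  -1.192] F [-4.3 -4.  -0.8] op 0.995
q [-0.352  0.504  0.557  1.28  -0.255  1.43   0.213]
x [-0.002 -0.005 -1.   ] jaw y [ 1.     0.029 -0.002] yaw of jaw 1.6
[[312.51919167 193.49838703]
 [313.35388311 176.02098314]]
```

View pics/wrist1.png

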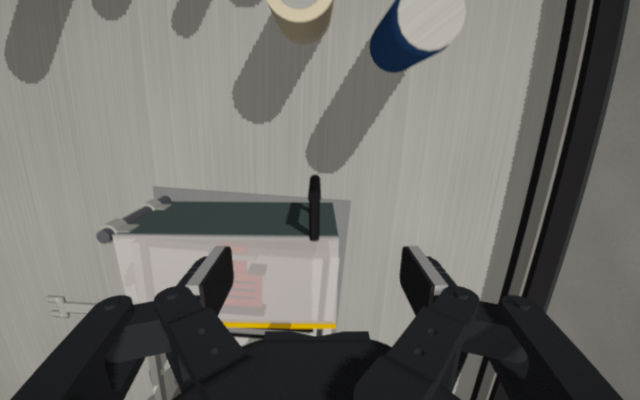

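The handle bar lies at (314,178)–(314,195), where the model puts it, so I'm going down on it.

Call:
send_rows(
  hand=[1,1,1,1,1,1,1,1],
  dp=[
    [-3,12,0],
    [-3,12,-30],
    [-3,12,-60],
    [-3,12,-90],
    [-3,12,-115],
    [-3,12,-135],
    [-3,12,-148],
    [-3,12,-148],
  ],
  spin=[0,0,0,0,0,0,0,0],
)

```text
time: 2.6
ee_pos: [0.6546, -0.0268, 0.1044]
eef_rot: [1.181, 1.224, -1.194]
wrist_force: [0.2, -1.1, 0.2]
opening: 1.005
```

```bash
python3 - <<'E'
from h import *
shot('wrist','wrist2'); s=st(); tool(s)
E
```

```text
t 2.65 p [ 0.6555 -0.0273  0.106 ] r [ 1.182  1.222 -1.192] F [-0.1 -0.2  0.6] op 0.999
q [-0.36   0.599  0.512  1.48  -0.302  1.145  0.233]
x [-0.004 -0.005 -1.   ] jaw y [ 1.     0.03  -0.004] yaw of jaw 1.7
```

View pics/wrist2.png

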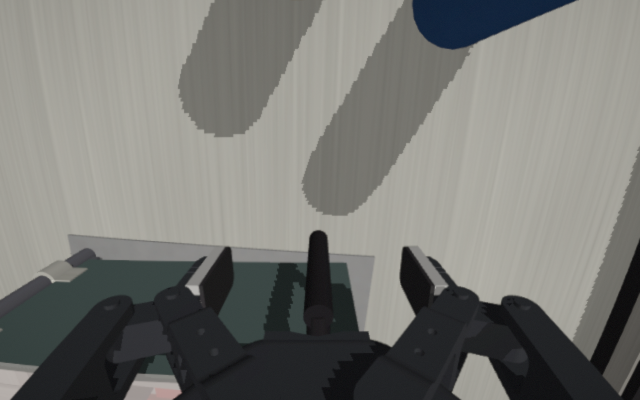

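The bar stands midway between the pads at about (318,270). I'll close on it.

Call:
send_rows(
  hand=[-1,-1,-1,-1,-1,-1,-1,-1],
  dp=[
    [0,0,0],
    [0,0,0],
    [0,0,0],
    [0,0,0],
    [0,0,0],
    [0,0,0],
    [0,0,0],
    [0,0,0],
  ],
  spin=[0,0,0,0,0,0,0,0],
)

```text
time: 3.45
ee_pos: [0.6555, -0.0274, 0.1064]
eef_rot: [1.182, 1.222, -1.192]
wrist_force: [-3.4, -0.0, 5.7]
opening: 0.12
```

```bash
cat > arc.py <<'E'
from h import *
import sys
# find th from the present ee position, list arc offsets
s=st(); tool(s); p=s['ee_pos'][:2]
H=m2w(-118,92)[:2]; d=p-H; r=np.hypot(*d); a=np.arctan2(d[1],d[0])
off=np.arctan2(42,205); th=a-YAW-off; print('r',r,'exp',np.hypot(205,42)/1e3,'th',th)
for k in range(1,9):
    t=a+k*float(sys.argv[1]); q=H+r*np.array([np.cos(t),np.sin(t)]); print(k,np.round((q-p)*1e3).tolist(),round(np.degrees(k*float(sys.argv[1])),1),'|r|',np.hypot(*q).round(3))
E
python3 arc.py 0.04
```

```text
t 3.45 p [ 0.6555 -0.0274  0.1064] r [ 1.182  1.222 -1.192] F [-3.4 -0.   5.7] op 0.12
q [-0.36   0.599  0.512  1.48  -0.302  1.146  0.233]
x [-0.003 -0.005 -1.   ] jaw y [ 1.     0.03  -0.003] yaw of jaw 1.7
r 0.20899488347739315 exp 0.20925821369781403 th 0.08399248824504105
1 [-2.0, 8.0] 2.3 |r| 0.654
2 [-5.0, 16.0] 4.6 |r| 0.651
3 [-8.0, 24.0] 6.9 |r| 0.648
4 [-11.0, 32.0] 9.2 |r| 0.645
5 [-14.0, 39.0] 11.5 |r| 0.641
6 [-18.0, 47.0] 13.8 |r| 0.638
7 [-22.0, 54.0] 16.0 |r| 0.634
8 [-26.0, 61.0] 18.3 |r| 0.63
```

The bar is held (opening 0.12), and its radius of 209.0 mm agrees with the expected 209.3. Now I'll swing it open.

Call:
send_rows(
  hand=[-1,-1,-1,-1,-1,-1,-1,-1],
  dp=[
    [-2,8,0],
    [-5,16,0],
    [-8,24,0],
    [-11,32,0],
    [-14,39,0],
    [-18,47,0],
    [-22,54,0],
    [-26,61,0],
  ],
  spin=[2.3,4.6,6.9,9.2,11.5,13.8,16,18.3],
)

```text
time: 4.25
ee_pos: [0.6289, 0.034, 0.1064]
eef_rot: [0.941, 1.354, -0.951]
wrist_force: [-3.0, -2.9, 4.3]
opening: 0.122
```

```bash
python3 arc.py 0.06
```

```text
t 4.25 p [0.6289 0.034  0.1064] r [ 0.941  1.354 -0.951] F [-3.  -2.9  4.3] op 0.122
q [-0.425  0.531  0.439  1.559 -0.236  1.108  0.42 ]
x [-0.002 -0.006 -1.   ] jaw y [ 0.939  0.345 -0.004] yaw of jaw 20.2
r 0.20887745415997672 exp 0.20925821369781403 th 0.40573022074830256
1 [-7.0, 10.0] 3.4 |r| 0.623
2 [-15.0, 20.0] 6.9 |r| 0.617
3 [-23.0, 30.0] 10.3 |r| 0.609
4 [-32.0, 39.0] 13.8 |r| 0.602
5 [-41.0, 47.0] 17.2 |r| 0.593
6 [-51.0, 55.0] 20.6 |r| 0.585
7 [-61.0, 62.0] 24.1 |r| 0.576
8 [-72.0, 69.0] 27.5 |r| 0.566
```

Call:
send_rows(
  hand=[-1,-1,-1,-1,-1,-1,-1,-1],
  dp=[
    [-7,10,0],
    [-15,20,0],
    [-23,30,0],
    [-32,39,0],
    [-41,47,0],
    [-51,55,0],
    [-61,62,0],
    [-72,69,0],
  ],
  spin=[3.4,6.9,10.3,13.8,17.2,20.6,24,27.5],
)

```text
time: 5.05
ee_pos: [0.5563, 0.1031, 0.1064]
eef_rot: [0.57, 1.49, -0.579]
wrist_force: [-1.7, -4.6, 2.2]
opening: 0.12
```

```bash
python3 arc.py 0.06
```

```text
t 5.05 p [0.5563 0.1031 0.1064] r [ 0.57   1.49  -0.579] F [-1.7 -4.6  2.2] op 0.12
q [-0.508  0.388  0.33   1.74  -0.135  1.037  0.704]
x [ 0.001 -0.007 -1.   ] jaw y [ 0.671  0.742 -0.004] yaw of jaw 47.9
r 0.20890059366480646 exp 0.20925821369781403 th 0.8902302385910802
1 [-11.0, 6.0] 3.4 |r| 0.556
2 [-22.0, 11.0] 6.9 |r| 0.546
3 [-34.0, 16.0] 10.3 |r| 0.535
4 [-46.0, 19.0] 13.8 |r| 0.525
5 [-58.0, 22.0] 17.2 |r| 0.514
6 [-71.0, 25.0] 20.6 |r| 0.502
7 [-83.0, 26.0] 24.1 |r| 0.491
8 [-95.0, 27.0] 27.5 |r| 0.479
```

Call:
send_rows(
  hand=[-1,-1,-1,-1,-1,-1,-1,-1],
  dp=[
    [-11,6,0],
    [-22,11,0],
    [-34,16,0],
    [-46,19,0],
    [-58,22,0],
    [-71,25,0],
    [-83,26,0],
    [-95,27,0],
  ],
  spin=[3.4,6.9,10.3,13.8,17.2,20.6,24,27.5],
)

```text
time: 5.85
ee_pos: [0.4606, 0.1306, 0.1064]
eef_rot: [0.193, 1.557, -0.2]
wrist_force: [0.1, -2.9, 1.1]
opening: 0.122
```

```bash
python3 arc.py 0.05
```

```text
t 5.85 p [0.4606 0.1306 0.1064] r [ 0.193  1.557 -0.2  ] F [ 0.1 -2.9  1.1] op 0.122
q [-0.552  0.206  0.229  1.963 -0.049  0.975  1.019]
x [ 0.004 -0.005 -1.   ] jaw y [ 0.248  0.969 -0.004] yaw of jaw 75.6
r 0.2091250487002592 exp 0.20925821369781403 th 1.371232864072584
1 [-10.0, 0.0] 2.9 |r| 0.469
2 [-21.0, -0.0] 5.7 |r| 0.459
3 [-31.0, -1.0] 8.6 |r| 0.448
4 [-42.0, -3.0] 11.5 |r| 0.438
5 [-52.0, -5.0] 14.3 |r| 0.428
6 [-62.0, -7.0] 17.2 |r| 0.417
7 [-72.0, -10.0] 20.1 |r| 0.407
8 [-82.0, -13.0] 22.9 |r| 0.396
```

Call:
send_rows(
  hand=[-1,-1,-1,-1,-1,-1],
  dp=[
    [-10,0,0],
    [-21,0,0],
    [-31,-1,0],
    [-42,-3,0],
    [-52,-5,0],
    [-62,-7,0],
  ],
  spin=[2.9,5.7,8.6,11.5,14.3,17.2],
)

```text
time: 6.45
ee_pos: [0.398, 0.1238, 0.1063]
eef_rot: [-0.045, 1.564, 0.039]
wrist_force: [1.6, -4.1, 1.8]
opening: 0.122
```

```bash
python3 arc.py 0.05
```

```text
t 6.45 p [0.398  0.1238 0.1063] r [-0.045  1.564  0.039] F [ 1.6 -4.1  1.8] op 0.122
q [-0.559  0.076  0.184  2.11  -0.01   0.953  1.255]
x [ 0.006 -0.003 -1.   ] jaw y [-0.053  0.999 -0.004] yaw of jaw 93.1
r 0.2094363528719261 exp 0.20925821369781403 th 1.6730822386054973
1 [-10.0, -3.0] 2.9 |r| 0.406
2 [-20.0, -6.0] 5.7 |r| 0.396
3 [-30.0, -10.0] 8.6 |r| 0.385
4 [-39.0, -15.0] 11.5 |r| 0.375
5 [-48.0, -20.0] 14.3 |r| 0.365
6 [-57.0, -25.0] 17.2 |r| 0.355
7 [-66.0, -31.0] 20.1 |r| 0.345
8 [-74.0, -37.0] 22.9 |r| 0.335
```

Call:
send_rows(
  hand=[-1,-1,-1,-1,-1],
  dp=[
    [-10,-3,0],
    [-20,-6,0],
    [-30,-10,0],
    [-34,-12,0],
    [-34,-12,0],
  ],
  spin=[2.9,5.7,8.6,10,10],
)

```text
time: 6.95
ee_pos: [0.3636, 0.1114, 0.1063]
eef_rot: [-0.182, 1.557, 0.177]
wrist_force: [0.4, -4.4, -0.0]
opening: 0.124
```

```bash
python3 arc.py 0.05
```

```text
t 6.95 p [0.3636 0.1114 0.1063] r [-0.182  1.557  0.177] F [ 0.4 -4.4 -0. ] op 0.124
q [-0.558 -0.005  0.173  2.193  0.007  0.949  1.41 ]
x [ 0.007 -0.003 -1.   ] jaw y [-0.227  0.974 -0.004] yaw of jaw 103.1
r 0.2096597050464841 exp 0.20925821369781403 th 1.8482361857746386
1 [-9.0, -5.0] 2.9 |r| 0.37
2 [-18.0, -10.0] 5.7 |r| 0.36
3 [-27.0, -15.0] 8.6 |r| 0.35
4 [-36.0, -22.0] 11.5 |r| 0.34
5 [-44.0, -28.0] 14.3 |r| 0.33
6 [-52.0, -35.0] 17.2 |r| 0.321
7 [-60.0, -42.0] 20.1 |r| 0.312
8 [-67.0, -50.0] 22.9 |r| 0.303
```

The guard is at about 1.85 rad. I'll open only partway, because the large black roller is close by, and then rise.

Call:
send_rows(
  hand=[-0.4,-0.4,-0.4,-0.4],
  dp=[
    [0,0,0],
    [0,0,0],
    [0,0,0],
    [0,0,0],
  ],
  spin=[0,0,0,0],
)

```text
time: 7.35
ee_pos: [0.3637, 0.1118, 0.1063]
eef_rot: [-0.182, 1.557, 0.177]
wrist_force: [0.2, -0.2, 0.1]
opening: 0.296
```

Call:
send_rows(
  hand=[-0.4,-0.4,-0.4,-0.4,-0.4,-0.4,-1,-1],
  dp=[
    [0,0,15],
    [0,0,35],
    [0,0,60],
    [0,0,85],
    [10,-5,100],
    [35,-20,100],
    [65,-40,100],
    [100,-60,100],
  ],
  spin=[0,0,0,0,0,0,0,0],
)

```text
time: 8.15
ee_pos: [0.4645, 0.0516, 0.2066]
eef_rot: [-0.183, 1.556, 0.179]
wrist_force: [0.5, 0.7, -0.1]
opening: 0.0
```

```bash
python3 - <<'E'
from h import *
shot('top','top1');shot('side','side1'); s=st(); tool(s)
E
```

```text
t 8.25 p [0.4668 0.0487 0.2062] r [-0.18   1.556  0.172] F [ 0.7 -0.6 -0.9] op 0.0
q [-0.465  0.07   0.304  1.872 -0.017  1.195  1.64 ]
x [ 0.008 -0.004 -1.   ] jaw y [-0.223  0.975 -0.006] yaw of jaw 102.9
```

View pics/top1.png

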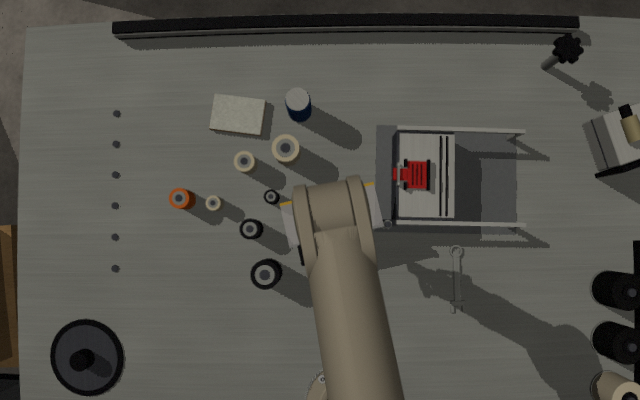

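View pics/side1.png

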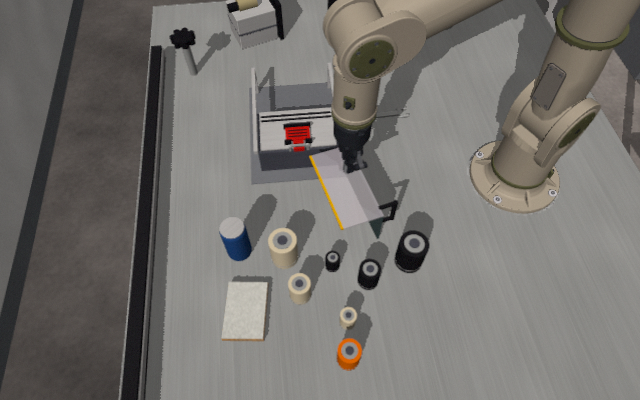

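The guard is wide open, the rollers haven't moved, and the red tab is exposed at top (417,174). I'll measure the tab and ribs.

```bash
cat > tab.py <<'E'
from h import *
import sys
def tabpos(tag,view=True):
    c=load(tag); W=cloud(c); p=c['pixels'].astype(int)
    m=(p[...,0]>110)&(p[...,1]<70)&(p[...,2]<70)&(W[...,1]<0.0)&(W[...,1]>-.45)
    q=W[m]; 
    if len(q)==0: print('no red');return
    # magazine coords
    d=(q[:,:2]-O); cc,s=np.cos(YAW),np.sin(YAW); X=(d@np.array([[cc,-s],[s,cc]]))*1e3
    print(tag,len(q),'world med',np.round(np.median(q,0),4),'mag x',np.percentile(X[:,0],[2,50,98]).round(1),'mag y',np.percentile(X[:,1],[2,50,98]).round(1),'z',np.percentile(q[:,2],[5,50,95]).round(4))
for t in sys.argv[1:]: tabpos(t)
E
python3 tab.py top1 side1; python3 - <<'E'
from h import *
c=load('top1');im=cv2.imread('pics/top1.png')[120:240,370:530];x0,y0=370,120
im=cv2.resize(im,None,fx=5,fy=5,interpolation=cv2.INTER_CUBIC)
for p in[(0,22,92),(-32,22,92),(32,22,92),(0,0,92),(0,44,92),(0,-2,98),(0,46,98)]:
    u=((proj(c,m2w(*p))[0]-[x0,y0]+.5)*5).astype(int); cv2.circle(im,tuple(u),3,(0,255,0),-1)
cv2.imwrite('pics/top1_tab.png',im); print(m2w(0,22,92),m2w(0,-148,84))
E
```

```text
top1 384 world med [ 0.5675 -0.1476  0.0911] mag x [-29.9  -1.2  30.8] mag y [ 2.2 27.8 75.7] z [0.0867 0.0911 0.0966]
side1 334 world med [ 0.5671 -0.1452  0.0935] mag x [-31.5  -2.   27.7] mag y [ 0.7 29.5 78.7] z [0.0892 0.0935 0.098 ]
[ 0.56787977 -0.1530176   0.092     ] [ 0.56108158 -0.32288162  0.084     ]
```

View pics/top1_tab.png

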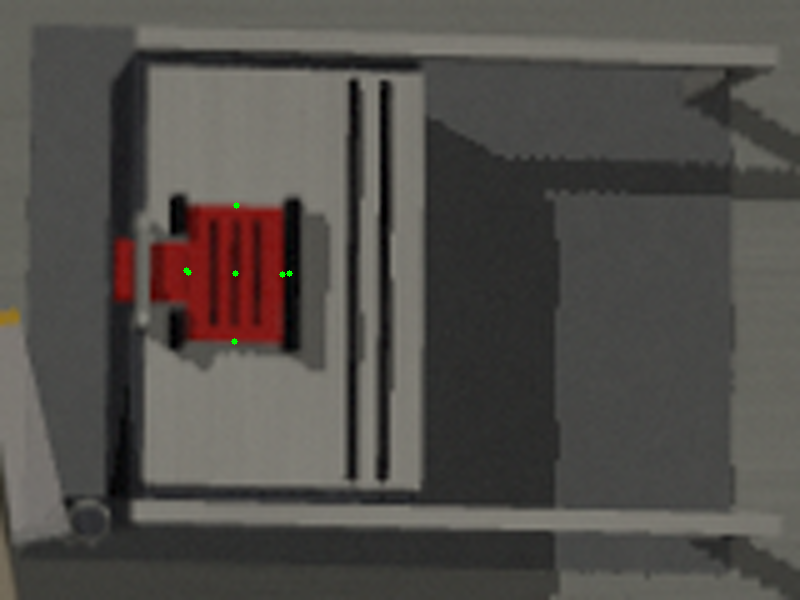

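The model overlay matches the pad. The front rib is split, with a gap of about 33 mm, so I'll press at magazine x≈+18 so that the finger engages it later when closing.

Call:
send_rows(
  hand=[-1,-1,-1,-1,-1,-1,-1,-1],
  dp=[
    [20,-34,0],
    [40,-68,0],
    [60,-102,0],
    [80,-136,0],
    [100,-170,0],
    [112,-190,0],
    [119,-202,0],
    [119,-202,0],
  ],
  spin=[-5,-10,-15,-15,-15,-15,-15,-15],
)

```text
time: 9.05
ee_pos: [0.5859, -0.1546, 0.2056]
eef_rot: [0.025, 1.565, -0.036]
wrist_force: [-1.4, 0.2, -0.2]
opening: 0.0
```

Call:
send_rows(
  hand=[-1,-1,-1,-1,-1,-1],
  dp=[
    [0,0,-20],
    [0,0,-40],
    [0,0,-60],
    [0,0,-75],
    [0,0,-80],
    [0,0,-80],
  ],
  spin=[0,0,0,0,0,0],
)

```text
time: 9.65
ee_pos: [0.5856, -0.1537, 0.1252]
eef_rot: [0.025, 1.566, -0.035]
wrist_force: [0.2, 0.0, 1.1]
opening: -0.001
```

```bash
python3 - <<'E'
from h import *
shot('wrist','wrist3'); s=st(); tool(s)
E
```

```text
t 9.7 p [ 0.5861 -0.1541  0.1261] r [ 0.025  1.564 -0.035] F [-0.3  0.   0.8] op -0.0
q [-0.139  0.456  0.452  1.62  -0.211  1.107  1.898]
x [ 0.006 -0.007 -1.   ] jaw y [ 0.039  0.999 -0.007] yaw of jaw 87.8
```

View pics/wrist3.png

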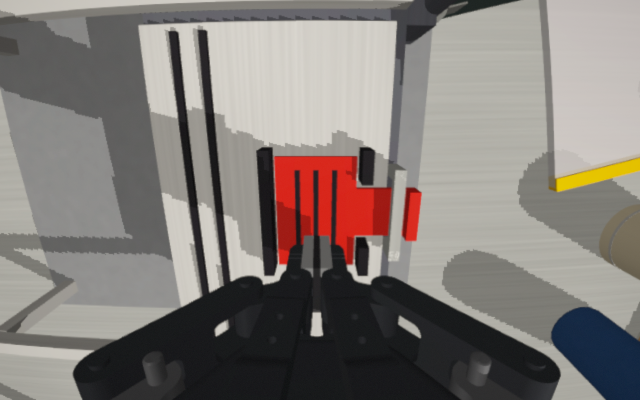

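Call:
send_rows(
  hand=[-1,-1,-1,-1,-1,-1],
  dp=[
    [0,0,-6],
    [0,0,-10],
    [0,0,-13],
    [0,0,-15],
    [0,0,-16],
    [0,0,-16],
  ],
  spin=[0,0,0,0,0,0],
)

```text
time: 10.3
ee_pos: [0.5866, -0.1541, 0.1105]
eef_rot: [0.025, 1.563, -0.035]
wrist_force: [2.0, 0.5, 5.7]
opening: -0.0
```

5.7 N means the pad is nearly at the bottom. I'll slide back.

Call:
send_rows(
  hand=[-1,-1,-1,-1,-1,-1,-1,-1],
  dp=[
    [0,-5,-1],
    [0,-10,-1],
    [-1,-16,-1],
    [-1,-22,-1],
    [-1,-28,-1],
    [-1,-34,-1],
    [-2,-40,-1],
    [-2,-46,-1],
  ],
  spin=[0,0,0,0,0,0,0,0],
)

```text
time: 11.1
ee_pos: [0.5849, -0.1997, 0.1099]
eef_rot: [0.025, 1.562, -0.034]
wrist_force: [0.3, 3.1, 5.6]
opening: 0.002
```

```bash
python3 - <<'E'
from h import *
shot('wrist','wrist4'); s=st(); tool(s)
E
```

```text
t 11.15 p [ 0.5848 -0.2012  0.11  ] r [ 0.025  1.562 -0.036] F [1.7 0.7 5.8] op -0.001
q [-0.06   0.498  0.455  1.602 -0.235  1.086  1.987]
x [ 0.008 -0.007 -1.   ] jaw y [ 0.039  0.999 -0.007] yaw of jaw 87.8
```

View pics/wrist4.png

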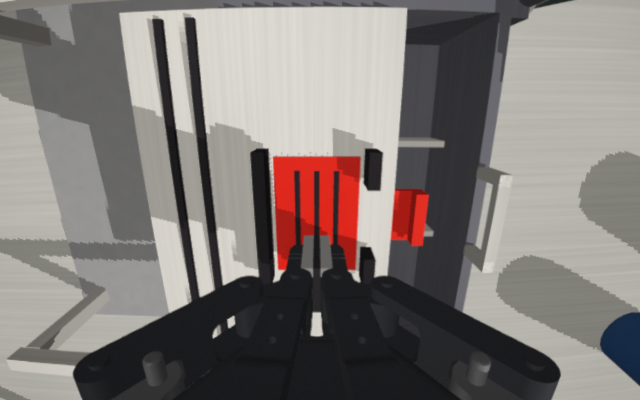

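The cover is moving and the tooth is past the keeper. I'll carry on back.

Call:
send_rows(
  hand=[-1,-1,-1,-1,-1,-1,-1,-1],
  dp=[
    [0,-10,0],
    [-1,-22,0],
    [-1,-34,0],
    [-2,-46,0],
    [-2,-58,0],
    [-3,-70,0],
    [-3,-82,0],
    [-4,-94,0],
  ],
  spin=[0,0,0,0,0,0,0,0],
)

```text
time: 11.95
ee_pos: [0.5815, -0.2947, 0.1104]
eef_rot: [0.025, 1.561, -0.035]
wrist_force: [2.6, 2.7, 4.6]
opening: -0.002
```

Call:
send_rows(
  hand=[-1,-1,-1,-1,-1,-1,-1,-1],
  dp=[
    [0,-6,0],
    [0,-12,0],
    [-1,-18,0],
    [-1,-24,0],
    [-1,-28,0],
    [-1,-32,0],
    [-1,-35,0],
    [-1,-37,0],
  ],
  spin=[0,0,0,0,0,0,0,0],
)

```text
time: 12.75
ee_pos: [0.5804, -0.3314, 0.1103]
eef_rot: [0.026, 1.562, -0.034]
wrist_force: [-0.6, 3.9, 4.8]
opening: -0.002
```

Call:
send_rows(
  hand=[-1,-1,-1,-1,-1],
  dp=[
    [0,-2,0],
    [0,-4,0],
    [0,-5,0],
    [0,-6,0],
    [0,-6,0],
  ],
  spin=[0,0,0,0,0],
)

```text
time: 13.25
ee_pos: [0.5805, -0.335, 0.1101]
eef_rot: [0.027, 1.563, -0.029]
wrist_force: [-2.1, 7.9, 8.7]
opening: 0.0
```

```bash
python3 - <<'E'
from h import *
shot('wrist','wrist5');shot('top','top2'); s=st()
E
python3 tab.py top2 wrist5
```

```text
t 13.35 p [ 0.5805 -0.335   0.1101] r [ 0.027  1.563 -0.029] F [-2.2  8.3  9.3] op 0.001
q [ 0.165  0.608  0.464  1.441 -0.287  1.151  2.207]
top2 220 world med [ 0.5531 -0.3182  0.0842] mag x [-29.7  -8.   11.4] mag y [-168.9 -143.5  -92.8] z [0.0804 0.0842 0.0899]
wrist5 8540 world med [ 0.5568 -0.3155  0.0852] mag x [-30.   -5.   28.8] mag y [-168.9 -140.6  -93.5] z [0.0831 0.0852 0.0904]
```

View pics/wrist5.png

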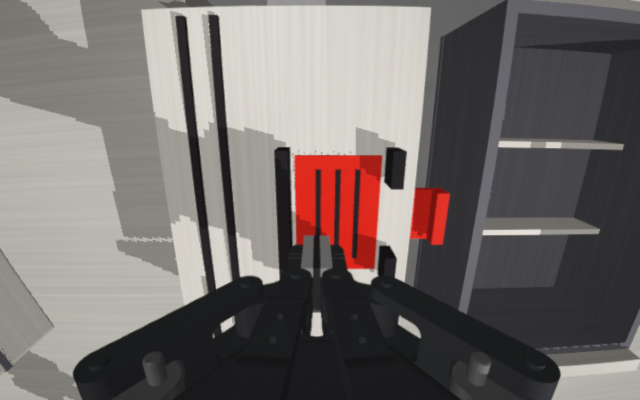

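The cover is fully back: the tab has shifted 170 mm and the force is rising against the stop. I'll lift off, go towards the rollers and look again.

Call:
send_rows(
  hand=[-1,-1,-1,-1,-1,-1,-1,-1],
  dp=[
    [0,5,0],
    [0,5,10],
    [0,5,30],
    [0,5,60],
    [0,10,90],
    [0,30,100],
    [0,60,100],
    [0,100,100],
  ],
  spin=[0,0,0,0,0,0,0,0],
)

```text
time: 14.15
ee_pos: [0.5794, -0.2368, 0.2106]
eef_rot: [0.029, 1.563, -0.034]
wrist_force: [0.9, 0.8, 0.7]
opening: 0.002
```

```bash
cat > rol.py <<'E'
from h import *
import sys
def find(tag):
    c=load(tag); W=cloud(c); p=cv2.GaussianBlur(c['pixels'],(3,3),0).astype(int)
    r,g,b=p[...,0],p[...,1],p[...,2]
    up=np.nan_to_num(W[...,2])>.02
    if tag.startswith('wrist'): pass
    M=dict(orange=(r>110)&(r>2*b+20)&(g<r*.6)&(g>b),cream=(r>b*1.2)&(r>70)&(g>r*.8),black=(np.maximum(np.maximum(r,g),b)<45))
    for n,m in M.items():
        k,lab,stt,cen=cv2.connectedComponentsWithStats((m&up).astype(np.uint8))
        for i in range(1,k):
            if stt[i,4]<40: continue
            q=W[lab==i]; 
            if not(.25<np.median(q[:,0])<.8 and -.3<np.median(q[:,1])<.55): continue
            h=np.percentile(q[:,2],95); ctr=cen[i]
            # top face: all points near height h about the blob
            P=W.reshape(-1,3); P=P[~np.isnan(P).any(1)]
            mq=np.median(q,0); t=P[(np.hypot(P[:,0]-mq[0],P[:,1]-mq[1])<.05)&(P[:,2]>h-.012)&(P[:,2]<h+.01)]
            lo,hi=np.percentile(t[:,:2],[1,99],axis=0)
            print(tag,n,'px',cen[i].round(),'h',h.round(4),'c',np.round((lo+hi)/2,4),'size',np.round(hi-lo,3))
for t in sys.argv[1:]: find(t)
E
python3 - <<'E'
from h import *
shot('top','top3');shot('side','side3'); st()
E
python3 rol.py top3 side3; python3 tab.py top3
```

```text
t 14.25 p [ 0.5818 -0.2283  0.2098] r [ 0.024  1.563 -0.02 ] F [ 0.6  0.9 -0.1] op -0.004
q [-0.018  0.428  0.474  1.464 -0.204  1.292  2.017]
top3 orange px [472. 176.] h 0.0971 c [ 0.5623 -0.276 ] size [0.028 0.028]
top3 orange px [179. 198.] h 0.0695 c [0.5237 0.413 ] size [0.046 0.047]
top3 82 world med [ 0.5623 -0.2791  0.091 ] mag x [-56.8  -0.5  12.4] mag y [-114.8 -104.3   25.4] z [0.0859 0.091  0.0994]Traceback (most recent call last):
  File "rol.py", line 21, in <module>
    for t in sys.argv[1:]: find(t)
                           ~~~~^^^
  File "rol.py", line 19, in find
    lo,hi=np.percentile(t[:,:2],[1,99],axis=0)
          ~~~~~~~~~~~~~^^^^^^^^^^^^^^^^^^^^^^^
    return _quantile_unchecked(
        a, q, axis, out, overwrite_input, method, keepdims, weights)
    return _ureduce(a,
                    func=_quantile_ureduce_func,
    ...<5 lines>...
                    overwrite_input=overwrite_input,
                    method=method)
    r = func(a, **kwargs)
    result = _quantile(arr,
                       quantiles=q,
    ...<2 lines>...
                       out=out,
                       weights=wgt)
    slices_having_nans = np.isnan(arr[-1, ...])
                                  ~~~^^^^^^^^^
IndexError: index -1 is out of bounds for axis 0 with size 0
```

View pics/top3.png

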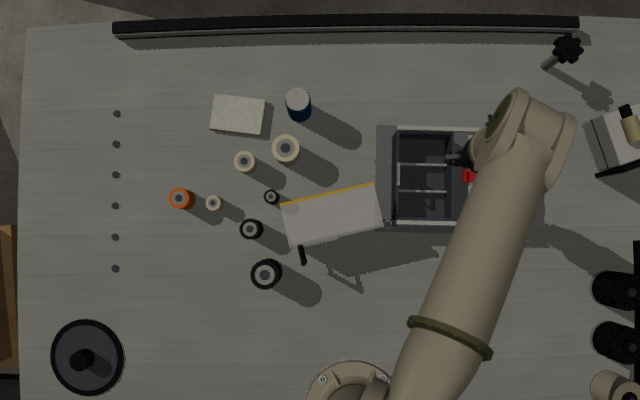

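View pics/side3.png

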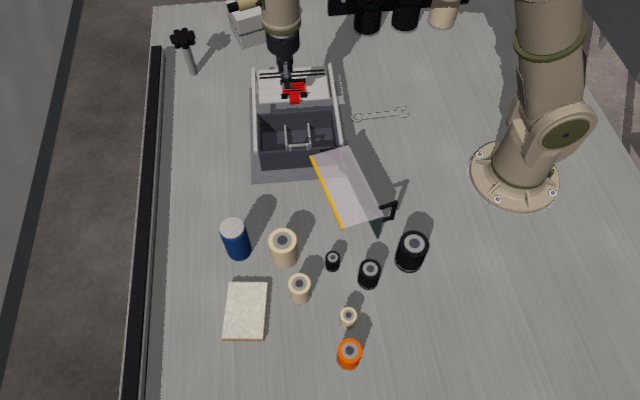

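The rollers are unmoved, the bays are open and empty, and the cover stays back. I'll take cream (244,161) first. The enlarged crop above already shows it between the large and small cream ones.

Call:
send_rows(
  hand=[0.6,0.6,0.6,0.6,0.6,0.6,0.6,0.6],
  dp=[
    [2,35,0],
    [4,80,0],
    [7,125,0],
    [10,170,0],
    [13,215,0],
    [15,260,0],
    [17,300,0],
    [18,320,0],
  ],
  spin=[0,0,0,0,0,0,0,0],
)

```text
time: 15.05
ee_pos: [0.5991, 0.0962, 0.2095]
eef_rot: [0.021, 1.565, -0.016]
wrist_force: [-0.2, -0.6, 0.3]
opening: 0.802
```

```bash
cat > rol.py <<'E'
from h import *
def meas(tag,xy,hh=.066):
    c=load(tag); P=cloud(c).reshape(-1,3); P=P[~np.isnan(P).any(1)]
    q=P[(np.hypot(P[:,0]-xy[0],P[:,1]-xy[1])<.06)&(P[:,2]>hh-.007)&(P[:,2]<hh+.009)]
    if len(q)<20: print(tag,xy,'few',len(q)); return
    lo,hi=np.percentile(q[:,:2],[1.5,98.5],axis=0)
    (cx,cy),r=cv2.minEnclosingCircle(q[:,:2].astype(np.float32))
    print(tag,xy,'n',len(q),'box c',np.round((lo+hi)/2,4),'size',np.round(hi-lo,3),'circ',round(cx,4),round(cy,4),'d',round(2*r,3),'z',np.median(q[:,2]).round(4))
E
python3 - <<'E'
from rol import *
shot('wrist','wrist6');shot('top','top4'); st()
for t in('wrist6','top4','top3','side3'): meas(t,(.609,.255))
for t in('wrist6','top4','side3'): meas(t,(.447,.242)); meas(t,(.523,.414))
E
```

```text
t 15.15 p [0.5992 0.0961 0.2093] r [ 0.02   1.565 -0.015] F [ 0.  -0.  -0.2] op 0.801
q [-0.476  0.375  0.351  1.514 -0.135  1.27   1.441]
wrist6 (0.609, 0.255) n 2103 box c [0.609  0.2535] size [0.047 0.047] circ 0.6099 0.2545 d 0.052 z 0.0667
top4 (0.609, 0.255) n 334 box c [0.6092 0.2556] size [0.043 0.047] circ 0.6095 0.2557 d 0.051 z 0.0659
top3 (0.609, 0.255) n 327 box c [0.6089 0.2555] size [0.044 0.046] circ 0.6092 0.2562 d 0.051 z 0.0658
side3 (0.609, 0.255) n 405 box c [0.6091 0.2553] size [0.045 0.047] circ 0.6096 0.2552 d 0.052 z 0.068
wrist6 (0.447, 0.242) n 2280 box c [0.4559 0.241 ] size [0.032 0.048] circ 0.4484 0.2418 d 0.052 z 0.0665
wrist6 (0.523, 0.414) n 920 box c [0.5254 0.3985] size [0.044 0.022] circ 0.5242 0.4089 d 0.049 z 0.066
top4 (0.447, 0.242) n 351 box c [0.4473 0.2422] size [0.045 0.046] circ 0.4472 0.2423 d 0.051 z 0.0658
top4 (0.523, 0.414) n 338 box c [0.5238 0.413 ] size [0.046 0.046] circ 0.5241 0.4131 d 0.051 z 0.0657
side3 (0.447, 0.242) n 379 box c [0.4468 0.2431] size [0.046 0.046] circ 0.4468 0.2419 d 0.051 z 0.0677
side3 (0.523, 0.414) n 508 box c [0.5228 0.4146] size [0.047 0.047] circ 0.522 0.4147 d 0.052 z 0.0673
```

View pics/wrist6.png

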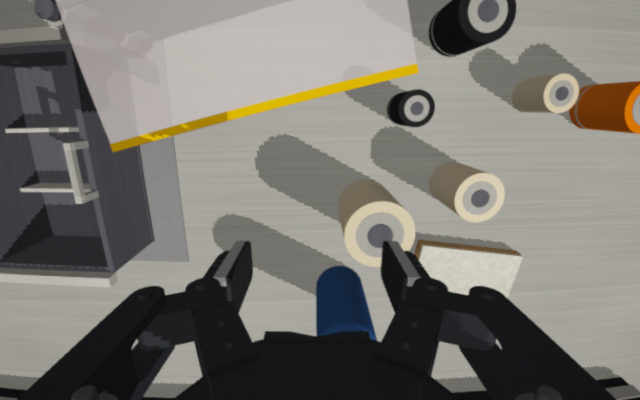

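The middle cream roller at wrist pixel (480,197) measures 51 mm across and 66 mm high, centred at (0.609, 0.255).

Call:
send_rows(
  hand=[0.6,0.6,0.6,0.6,0.6,0.6,0.6,0.6],
  dp=[
    [3,45,0],
    [6,90,0],
    [9,130,0],
    [10,152,0],
    [10,159,0],
    [10,159,-25],
    [10,159,-55],
    [10,159,-85],
  ],
  spin=[0,0,0,0,0,0,0,0],
)

```text
time: 15.95
ee_pos: [0.6103, 0.2515, 0.1238]
eef_rot: [0.021, 1.564, -0.018]
wrist_force: [0.3, 0.0, -0.6]
opening: 0.799
```

```bash
python3 - <<'E'
from rol import *
shot('wrist','wrist7'); st()
meas('wrist7',(.609,.255))
E
```

```text
t 16.0 p [0.6074 0.2505 0.1175] r [ 0.019  1.572 -0.021] F [-2.7 -1.4 -4.7] op 0.802
q [-0.637  0.556  0.284  1.46  -0.161  1.15   1.218]
wrist7 (0.609, 0.255) n 4377 box c [0.609  0.2547] size [0.047 0.046] circ 0.61 0.255 d 0.051 z 0.0667
```

View pics/wrist7.png

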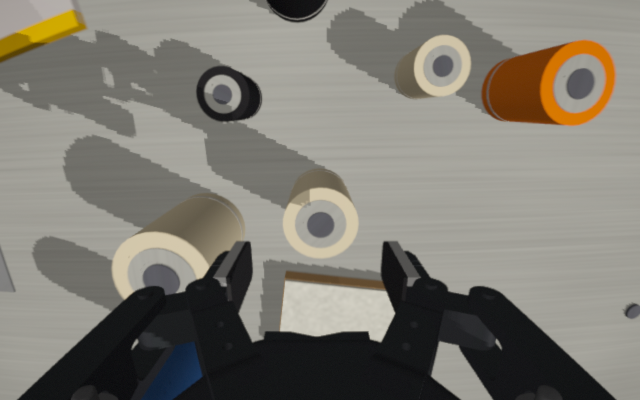

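The roller is centred between the pads at (320,222) and the fingers are clear of the large cream one. I'll go down and grip.

Call:
send_rows(
  hand=[0.6,0.6,0.6,0.6,0.6,0.6,0.6],
  dp=[
    [2,4,0],
    [2,4,-15],
    [2,4,-30],
    [2,4,-45],
    [2,4,-57],
    [2,4,-61],
    [2,4,-61],
  ],
  spin=[0,0,0,0,0,0,0],
)

```text
time: 16.7
ee_pos: [0.609, 0.2543, 0.0557]
eef_rot: [0.018, 1.573, -0.022]
wrist_force: [0.1, -0.5, 0.0]
opening: 0.802
```

Call:
send_rows(
  hand=[-1,-1,-1,-1,-1,-1],
  dp=[
    [0,0,0],
    [0,0,0],
    [0,0,0],
    [0,0,0],
    [0,0,0],
    [0,0,0],
  ],
  spin=[0,0,0,0,0,0],
)

```text
time: 17.3
ee_pos: [0.6095, 0.2544, 0.0565]
eef_rot: [0.018, 1.571, -0.021]
wrist_force: [-0.6, -1.1, 6.1]
opening: 0.574
```

Call:
send_rows(
  hand=[-1,-1,-1,-1,-1,-1,-1,-1],
  dp=[
    [0,0,10],
    [0,0,25],
    [0,0,45],
    [0,0,70],
    [0,0,100],
    [0,0,130],
    [0,0,150],
    [0,0,160],
  ],
  spin=[0,0,0,0,0,0,0,0],
)

```text
time: 18.1
ee_pos: [0.6102, 0.2547, 0.22]
eef_rot: [0.02, 1.568, -0.02]
wrist_force: [1.2, -0.0, -2.5]
opening: 0.566
```

```bash
python3 - <<'E'
from rol import *
shot('wrist','wrist8'); tool(st())
for b in(-66,0,66): print(b,np.round(m2w(b,0,6),4))
E
```

```text
t 18.15 p [0.6104 0.2548 0.2205] r [ 0.02   1.567 -0.02 ] F [-0.2 -0.1 -0.6] op 0.571
q [-0.646  0.487  0.3    1.326 -0.142  1.346  1.198]
x [ 0.003  0.    -1.   ] jaw y [0.025 1.    0.   ] yaw of jaw 88.5
-66 [ 0.5011 -0.1724  0.006 ]
0 [ 0.567 -0.175  0.006]
66 [ 0.6329 -0.1776  0.006 ]
```

View pics/wrist8.png

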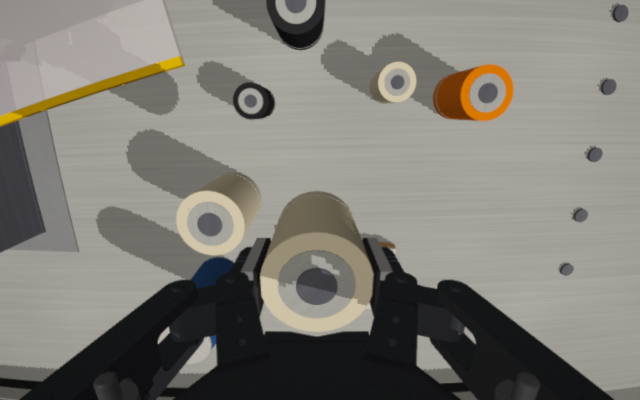

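The roller is held. Next it goes over bay3.

Call:
send_rows(
  hand=[-1,-1,-1,-1,-1,-1,-1,-1],
  dp=[
    [1,-25,0],
    [3,-65,0],
    [5,-105,0],
    [7,-145,0],
    [9,-185,0],
    [11,-225,0],
    [13,-265,0],
    [15,-300,0],
  ],
  spin=[0,0,0,-1,-1,-1,-1,-1],
)

```text
time: 18.95
ee_pos: [0.6245, -0.0476, 0.2194]
eef_rot: [0.034, 1.569, -0.035]
wrist_force: [0.3, -0.5, -2.3]
opening: 0.571
```

Call:
send_rows(
  hand=[-1,-1,-1,-1,-1,-1,-1],
  dp=[
    [2,-35,0],
    [4,-70,0],
    [6,-100,0],
    [7,-120,0],
    [7,-130,0],
    [7,-132,0],
    [7,-132,-30],
  ],
  spin=[0,0,0,0,0,0,0],
)

```text
time: 19.65
ee_pos: [0.6339, -0.1796, 0.1931]
eef_rot: [0.033, 1.562, -0.035]
wrist_force: [0.2, -0.8, -1.7]
opening: 0.565
```

```bash
python3 - <<'E'
from rol import *
shot('wrist','wrist9'); tool(st())
E
```

```text
t 19.7 p [ 0.6307 -0.1775  0.1847] r [ 0.034  1.573 -0.032] F [-2.1  1.3 -8.3] op 0.567
q [-0.069  0.514  0.433  1.395 -0.217  1.282  1.905]
x [-0.002  0.001 -1.   ] jaw y [0.042 0.999 0.001] yaw of jaw 87.6
```

View pics/wrist9.png

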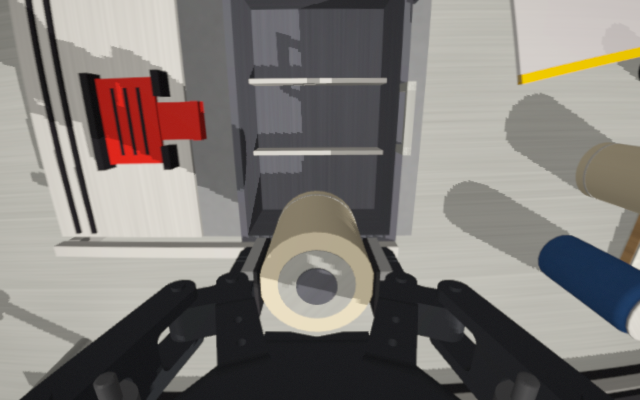

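Call:
send_rows(
  hand=[-1,-1,-1,-1,-1,-1,-1,-1],
  dp=[
    [2,0,0],
    [2,0,-20],
    [2,0,-40],
    [2,0,-60],
    [2,0,-80],
    [2,0,-100],
    [2,0,-112],
    [2,0,-115],
  ],
  spin=[0,0,0,0,0,0,0,0],
)

```text
time: 20.5
ee_pos: [0.6325, -0.1762, 0.0686]
eef_rot: [0.034, 1.575, -0.03]
wrist_force: [-0.6, 0.6, -2.5]
opening: 0.571
```

Call:
send_rows(
  hand=[-1,-1,-1,-1],
  dp=[
    [0,0,-2],
    [0,0,-4],
    [0,0,-6],
    [0,0,-6],
  ],
  spin=[0,0,0,0],
)

```text
time: 20.9
ee_pos: [0.6326, -0.1763, 0.063]
eef_rot: [0.034, 1.574, -0.031]
wrist_force: [0.7, 0.2, -2.3]
opening: 0.571
```

Call:
send_rows(
  hand=[-0.98,0.4,0.4,0.4,0.4],
  dp=[
    [0,0,-1],
    [0,0,-1],
    [0,0,-1],
    [0,0,-1],
    [0,0,-1],
  ],
  spin=[0,0,0,0,0],
)

```text
time: 21.4
ee_pos: [0.6328, -0.1763, 0.0622]
eef_rot: [0.034, 1.574, -0.031]
wrist_force: [0.8, 0.7, 0.6]
opening: 0.696
```

Call:
send_rows(
  hand=[0.4,0.4,0.4,0.4,0.4,0.4,0.4,0.4],
  dp=[
    [0,0,10],
    [0,0,25],
    [0,0,45],
    [0,0,70],
    [0,0,100],
    [0,0,130],
    [-2,30,148],
    [-5,75,148],
  ],
  spin=[0,0,0,0,0,0,0,0],
)

```text
time: 22.2
ee_pos: [0.6289, -0.1054, 0.2159]
eef_rot: [0.037, 1.566, -0.038]
wrist_force: [0.9, 0.5, -0.4]
opening: 0.697
```

```bash
python3 - <<'E'
from rol import *
shot('wrist','wrist10');shot('side','side4');shot('top','top5'); tool(st())
for t in('wrist10','side4'): meas(t,(.633,-.178),.072)
for t in('top5','side4'): meas(t,(.447,.242)); meas(t,(.523,.414))
E
```

```text
t 22.35 p [ 0.6286 -0.0964  0.2121] r [ 0.031  1.571 -0.023] F [ 0.2 -1.3 -0.3] op 0.7
q [-0.192  0.45   0.419  1.418 -0.189  1.314  1.775]
x [-0.001  0.005 -1.   ] jaw y [0.034 0.999 0.005] yaw of jaw 88.0
wrist10 (0.633, -0.178) n 3306 box c [ 0.6426 -0.1796] size [0.065 0.086] circ 0.6576 -0.179 d 0.1 z 0.073
side4 (0.633, -0.178) n 188 box c [ 0.6409 -0.1767] size [0.064 0.088] circ 0.6567 -0.1773 d 0.098 z 0.0736
top5 (0.447, 0.242) n 349 box c [0.4473 0.242 ] size [0.045 0.046] circ 0.4475 0.2425 d 0.051 z 0.0659
top5 (0.523, 0.414) n 337 box c [0.5238 0.4129] size [0.046 0.047] circ 0.5243 0.413 d 0.05 z 0.0662
side4 (0.447, 0.242) n 382 box c [0.4468 0.2429] size [0.046 0.046] circ 0.4475 0.2416 d 0.052 z 0.0678
side4 (0.523, 0.414) n 511 box c [0.5226 0.4149] size [0.047 0.046] circ 0.5221 0.4146 d 0.051 z 0.0672
```

View pics/wrist10.png

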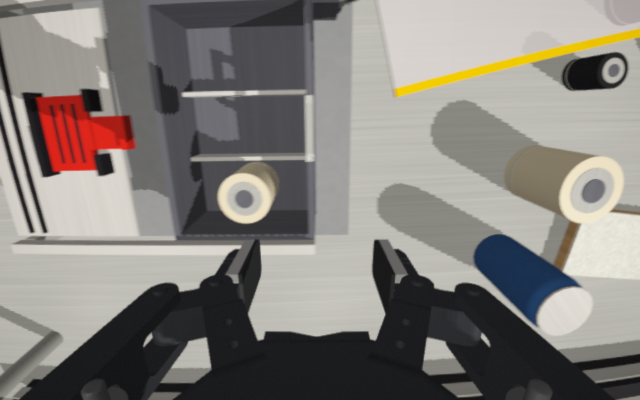

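View pics/side4.png

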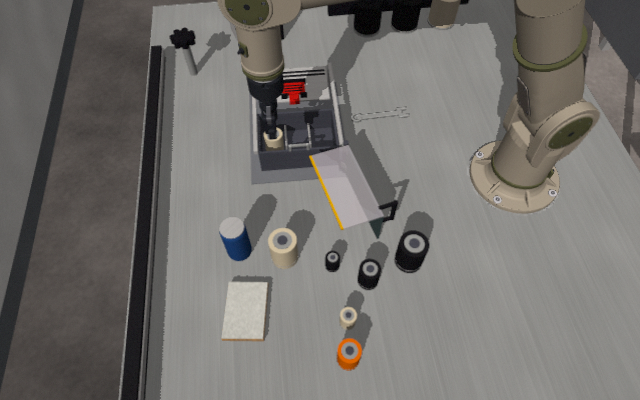

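Cream stands upright in bay3 at (246,192). Next is orange, the only one of its colour, with the jaws turned away from the small cream next to it.

Call:
send_rows(
  hand=[0.6,0.6,0.6,0.6,0.6,0.6,0.6,0.6],
  dp=[
    [-8,40,0],
    [-17,85,0],
    [-26,130,0],
    [-35,175,0],
    [-44,220,0],
    [-53,265,0],
    [-62,305,0],
    [-70,345,0],
  ],
  spin=[-8,-16,-24,-32,-40,-48,-56,-64],
)

```text
time: 23.15
ee_pos: [0.5585, 0.2495, 0.2134]
eef_rot: [0.904, 1.374, -0.895]
wrist_force: [0.9, -0.6, -0.2]
opening: 0.797
```

Call:
send_rows(
  hand=[0.6,0.6,0.6,0.6,0.6,0.6,0.6,0.6],
  dp=[
    [-8,40,0],
    [-16,80,0],
    [-24,120,0],
    [-30,145,0],
    [-32,160,0],
    [-32,165,-20],
    [-32,165,-50],
    [-32,165,-80],
  ],
  spin=[-4,-8,-8,-8,-8,-8,-8,-8],
)

```text
time: 23.95
ee_pos: [0.5281, 0.4133, 0.1338]
eef_rot: [1.012, 1.321, -1.0]
wrist_force: [0.2, -0.4, 0.6]
opening: 0.801
```

```bash
python3 - <<'E'
from rol import *
shot('wrist','wrist11'); tool(st())
meas('wrist11',(.523,.414))
E
```

```text
t 24.0 p [0.5257 0.4114 0.1274] r [ 1.005  1.323 -1.008] F [-2.2 -1.4 -3.9] op 0.801
q [-1.011  0.588  0.443  1.423 -0.256  1.188 -0.266]
x [ 0.001 -0.003 -1.   ] jaw y [0.963 0.268 0.   ] yaw of jaw 15.5
wrist11 (0.523, 0.414) n 3965 box c [0.5236 0.4139] size [0.046 0.047] circ 0.5235 0.413 d 0.051 z 0.0666
```

View pics/wrist11.png

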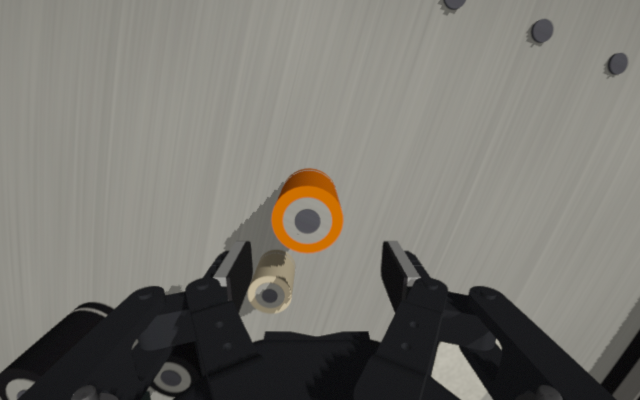

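Call:
send_rows(
  hand=[0.6,0.6,0.6,0.6,0.6,0.6,0.6],
  dp=[
    [-2,2,0],
    [-2,2,-20],
    [-2,2,-40],
    [-2,2,-55],
    [-2,2,-67],
    [-2,2,-71],
    [-2,2,-71],
  ],
  spin=[0,0,0,0,0,0,0],
)

```text
time: 24.7
ee_pos: [0.5238, 0.4133, 0.0564]
eef_rot: [1.005, 1.323, -1.008]
wrist_force: [0.3, 0.1, -0.5]
opening: 0.798
```

Call:
send_rows(
  hand=[-1,-1,-1,-1,-1,-1],
  dp=[
    [0,0,0],
    [0,0,0],
    [0,0,0],
    [0,0,0],
    [0,0,0],
    [0,0,0],
  ],
  spin=[0,0,0,0,0,0],
)

```text
time: 25.3
ee_pos: [0.5244, 0.4138, 0.0578]
eef_rot: [1.007, 1.322, -1.007]
wrist_force: [-0.7, -0.1, 5.7]
opening: 0.571
```

Call:
send_rows(
  hand=[-1,-1,-1,-1,-1,-1,-1,-1],
  dp=[
    [0,0,10],
    [0,0,25],
    [0,0,45],
    [0,0,70],
    [0,0,100],
    [0,0,130],
    [0,0,150],
    [0,0,160],
  ],
  spin=[0,0,0,0,0,0,0,0],
)

```text
time: 26.1
ee_pos: [0.5253, 0.414, 0.2214]
eef_rot: [1.01, 1.321, -1.003]
wrist_force: [0.6, 0.5, -2.6]
opening: 0.57
```

```bash
python3 - <<'E'
from rol import *
shot('wrist','wrist12'); tool(st())
E
```

```text
t 26.15 p [0.5254 0.4142 0.2219] r [ 1.011  1.321 -1.003] F [ 0.2  0.  -0.9] op 0.567
q [-1.022  0.521  0.467  1.308 -0.229  1.36  -0.292]
x [ 0.006  0.001 -1.   ] jaw y [0.963 0.268 0.006] yaw of jaw 15.5
```

View pics/wrist12.png

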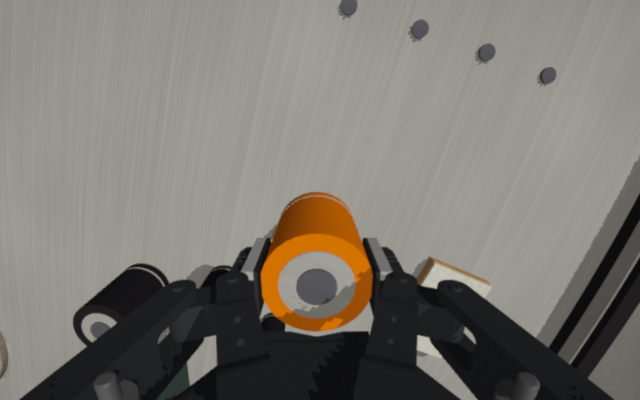

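Call:
send_rows(
  hand=[-1,-1,-1,-1,-1,-1,-1,-1],
  dp=[
    [2,-30,0],
    [5,-70,0],
    [8,-110,0],
    [11,-150,0],
    [14,-190,0],
    [17,-230,0],
    [20,-270,0],
    [23,-305,0],
  ],
  spin=[6,13,20,27,34,41,48,55],
)

```text
time: 26.95
ee_pos: [0.5477, 0.1066, 0.2211]
eef_rot: [0.268, 1.555, -0.26]
wrist_force: [0.7, -0.6, -3.1]
opening: 0.569
```

Call:
send_rows(
  hand=[-1,-1,-1,-1,-1,-1,-1,-1],
  dp=[
    [3,-40,0],
    [6,-85,0],
    [9,-130,0],
    [12,-175,0],
    [15,-215,0],
    [18,-250,0],
    [19,-275,0],
    [19,-284,0],
  ],
  spin=[6,12,17,17,17,17,17,17],
)

```text
time: 27.75
ee_pos: [0.5654, -0.1812, 0.2202]
eef_rot: [0.038, 1.573, -0.032]
wrist_force: [-0.1, -0.5, -2.5]
opening: 0.574
```

```bash
python3 - <<'E'
from rol import *
shot('wrist','wrist13'); tool(st())
E
```

```text
t 27.8 p [ 0.5655 -0.1811  0.2203] r [ 0.038  1.573 -0.032] F [-0.7 -1.7 -2.7] op 0.57
q [-0.152  0.365  0.537  1.533 -0.194  1.3    1.936]
x [-0.002  0.004 -1.   ] jaw y [0.044 0.999 0.004] yaw of jaw 87.5
```

View pics/wrist13.png

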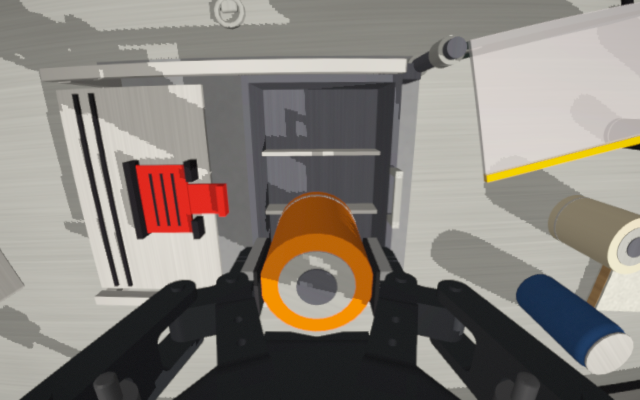

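Call:
send_rows(
  hand=[-1,-1,-1,-1,-1,-1,-1,-1],
  dp=[
    [2,5,0],
    [2,5,-25],
    [2,5,-50],
    [2,5,-80],
    [2,5,-105],
    [2,5,-130],
    [2,5,-146],
    [2,5,-149],
  ],
  spin=[0,0,0,0,0,0,0,0],
)

```text
time: 28.6
ee_pos: [0.5665, -0.1736, 0.069]
eef_rot: [0.037, 1.577, -0.029]
wrist_force: [-0.9, 0.9, -2.3]
opening: 0.571
```

Call:
send_rows(
  hand=[-1,-1,-1,-1,-1],
  dp=[
    [0,0,-2],
    [0,0,-4],
    [0,0,-6],
    [0,0,-7],
    [0,0,-7],
  ],
  spin=[0,0,0,0,0],
)

```text
time: 29.1
ee_pos: [0.5673, -0.1736, 0.0638]
eef_rot: [0.037, 1.575, -0.028]
wrist_force: [-3.4, 2.7, 7.9]
opening: 0.569
```

On the floor, with contact at z 0.0638 as predicted. I'll release.

Call:
send_rows(
  hand=[0.4,0.4,0.4,0.4,0.4],
  dp=[
    [0,0,0],
    [0,0,0],
    [0,0,0],
    [0,0,0],
    [0,0,0],
  ],
  spin=[0,0,0,0,0],
)

```text
time: 29.6
ee_pos: [0.5677, -0.1749, 0.0645]
eef_rot: [0.037, 1.573, -0.03]
wrist_force: [-0.4, -5.8, 3.4]
opening: 0.698
```

Call:
send_rows(
  hand=[0.4,0.4,0.4,0.4,0.4,0.4,0.4,0.4],
  dp=[
    [0,0,10],
    [0,0,25],
    [0,0,45],
    [0,0,70],
    [0,0,100],
    [0,0,130],
    [-2,30,152],
    [-5,75,155],
  ],
  spin=[0,0,0,0,0,0,0,0],
)

```text
time: 30.4
ee_pos: [0.5637, -0.1024, 0.2243]
eef_rot: [0.04, 1.566, -0.036]
wrist_force: [0.8, 0.2, -1.1]
opening: 0.706
```

```bash
python3 - <<'E'
from rol import *
shot('wrist','wrist14');shot('side','side5');shot('top','top6'); tool(st())
for t in('top6','side5'): meas(t,(.447,.242))
E
```

```text
t 30.55 p [ 0.5634 -0.0949  0.2209] r [ 0.033  1.572 -0.022] F [-0.8 -1.   0. ] op 0.703
q [-0.289  0.308  0.507  1.595 -0.161  1.282  1.779]
x [-0.001  0.007 -1.   ] jaw y [0.035 0.999 0.007] yaw of jaw 88.0
top6 (0.447, 0.242) n 352 box c [0.4473 0.2422] size [0.045 0.046] circ 0.4482 0.2428 d 0.051 z 0.0657
side5 (0.447, 0.242) n 384 box c [0.4469 0.2428] size [0.046 0.045] circ 0.4471 0.2421 d 0.051 z 0.0678
```

View pics/wrist14.png

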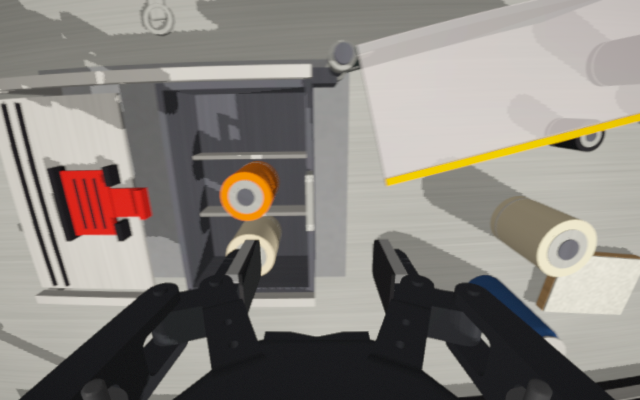

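View pics/side5.png

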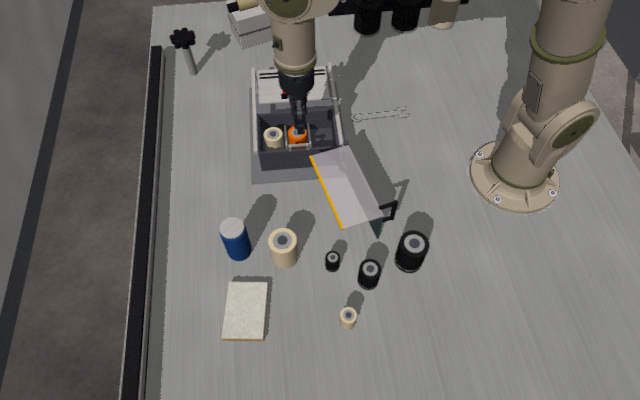

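Orange stands in bay2 and cream in bay3. The last one is the middle black at side (369,273), 51 mm across and 66 mm high.

Call:
send_rows(
  hand=[0.6,0.6,0.6,0.6,0.6,0.6,0.6,0.6],
  dp=[
    [-12,35,0],
    [-26,75,0],
    [-40,115,0],
    [-54,155,0],
    [-68,195,0],
    [-82,235,0],
    [-95,275,0],
    [-106,305,0],
  ],
  spin=[0,0,0,0,0,0,0,0],
)

```text
time: 31.35
ee_pos: [0.4563, 0.2123, 0.2216]
eef_rot: [0.033, 1.572, -0.02]
wrist_force: [-0.4, -0.1, -0.1]
opening: 0.8
```

Call:
send_rows(
  hand=[0.6,0.6,0.6,0.6,0.6,0.6,0.6],
  dp=[
    [-8,22,0],
    [-10,32,0],
    [-10,32,-15],
    [-10,32,-40],
    [-10,32,-70],
    [-10,32,-95],
    [-10,32,-95],
  ],
  spin=[0,0,0,0,0,0,0],
)

```text
time: 32.05
ee_pos: [0.4451, 0.2417, 0.1236]
eef_rot: [0.031, 1.576, -0.025]
wrist_force: [-0.8, -0.2, 0.5]
opening: 0.798
```

```bash
python3 - <<'E'
from rol import *
shot('wrist','wrist15'); tool(st())
meas('wrist15',(.447,.242))
E
```

```text
t 32.1 p [0.4461 0.2425 0.1257] r [ 0.032  1.574 -0.024] F [0.4 0.1 0.6] op 0.797
q [-0.777  0.243  0.253  1.87  -0.077  1.037  1.044]
x [-0.003  0.005 -1.   ] jaw y [0.036 0.999 0.005] yaw of jaw 88.0
wrist15 (0.447, 0.242) n 4327 box c [0.4467 0.2417] size [0.047 0.045] circ 0.4476 0.2417 d 0.051 z 0.0668
```

View pics/wrist15.png

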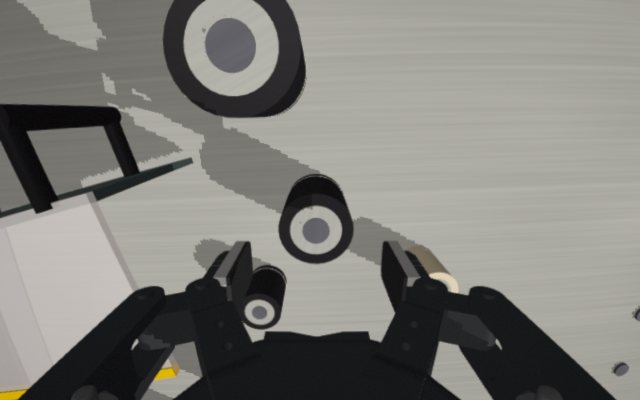

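The middle black is centred at (315,222), with the large one above it in the view and the small one below. I'll go down.

Call:
send_rows(
  hand=[0.6,0.6,0.6,0.6,0.6,0.6,0.6],
  dp=[
    [1,0,-10],
    [1,0,-25],
    [1,0,-42],
    [1,0,-57],
    [1,0,-66],
    [1,0,-69],
    [1,0,-69],
  ],
  spin=[0,0,0,0,0,0,0],
)

```text
time: 32.8
ee_pos: [0.4475, 0.2425, 0.057]
eef_rot: [0.032, 1.574, -0.024]
wrist_force: [0.6, 0.3, 0.3]
opening: 0.804
```

Call:
send_rows(
  hand=[-1,-1,-1,-1,-1,-1],
  dp=[
    [0,0,0],
    [0,0,0],
    [0,0,0],
    [0,0,0],
    [0,0,0],
    [0,0,0],
  ],
  spin=[0,0,0,0,0,0],
)

```text
time: 33.4
ee_pos: [0.4484, 0.2426, 0.0583]
eef_rot: [0.033, 1.572, -0.023]
wrist_force: [-1.2, -1.4, 5.4]
opening: 0.568
```

Call:
send_rows(
  hand=[-1,-1,-1,-1,-1,-1,-1,-1],
  dp=[
    [0,0,10],
    [0,0,25],
    [0,0,45],
    [0,0,70],
    [0,0,100],
    [0,0,130],
    [0,0,155],
    [0,0,165],
  ],
  spin=[0,0,0,0,0,0,0,0],
)

```text
time: 34.2
ee_pos: [0.4492, 0.243, 0.2266]
eef_rot: [0.036, 1.568, -0.021]
wrist_force: [1.0, 0.4, -2.9]
opening: 0.569
```

```bash
python3 - <<'E'
from rol import *
shot('wrist','wrist16'); tool(st())
E
```

```text
t 34.25 p [0.4494 0.2432 0.2267] r [ 0.036  1.568 -0.021] F [ 0.6  0.9 -1.7] op 0.569
q [-0.79   0.148  0.263  1.741 -0.047  1.251  1.02 ]
x [ 0.003  0.009 -1.   ] jaw y [0.036 0.999 0.009] yaw of jaw 87.9
```

View pics/wrist16.png

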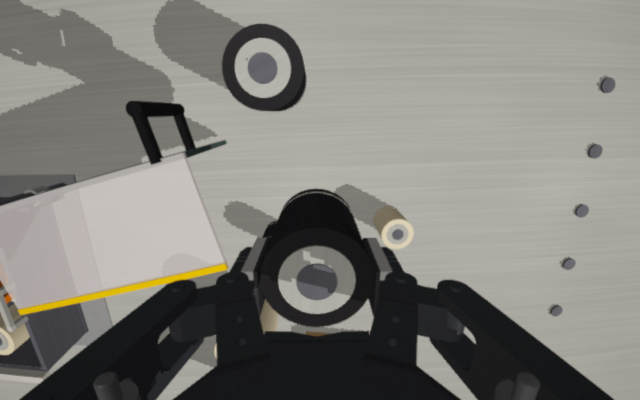

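Call:
send_rows(
  hand=[-1,-1,-1,-1,-1,-1,-1,-1],
  dp=[
    [4,-30,0],
    [9,-70,0],
    [14,-110,0],
    [19,-150,0],
    [24,-190,0],
    [29,-230,0],
    [34,-270,0],
    [38,-305,0],
  ],
  spin=[0,0,0,0,0,0,0,0],
)

```text
time: 35.05
ee_pos: [0.4865, -0.064, 0.2256]
eef_rot: [0.036, 1.57, -0.022]
wrist_force: [0.5, 0.1, -3.2]
opening: 0.569
```

Call:
send_rows(
  hand=[-1,-1,-1,-1,-1,-1],
  dp=[
    [5,-40,0],
    [10,-75,0],
    [13,-100,0],
    [14,-108,0],
    [14,-110,0],
    [14,-110,0],
  ],
  spin=[0,0,0,0,0,0],
)

```text
time: 35.65
ee_pos: [0.5003, -0.173, 0.2248]
eef_rot: [0.036, 1.571, -0.021]
wrist_force: [0.3, 0.6, -3.0]
opening: 0.567
```

```bash
python3 - <<'E'
from rol import *
shot('wrist','wrist17'); tool(st())
E
```

```text
t 35.7 p [ 0.5005 -0.1724  0.225 ] r [ 0.036  1.571 -0.02 ] F [ 0.3  0.3 -2.7] op 0.57
q [-0.255  0.218  0.624  1.702 -0.142  1.268  1.936]
x [ 0.    0.01 -1.  ] jaw y [0.035 0.999 0.01 ] yaw of jaw 88.0
```

View pics/wrist17.png

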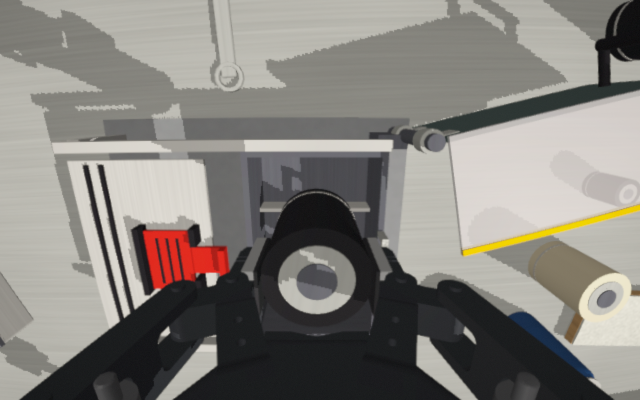

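Call:
send_rows(
  hand=[-1,-1,-1,-1,-1,-1,-1,-1],
  dp=[
    [1,0,-20],
    [1,0,-45],
    [1,0,-70],
    [1,0,-95],
    [1,0,-120],
    [1,0,-140],
    [1,0,-150],
    [1,0,-154],
  ],
  spin=[0,0,0,0,0,0,0,0],
)

```text
time: 36.5
ee_pos: [0.5012, -0.1711, 0.0702]
eef_rot: [0.035, 1.572, -0.018]
wrist_force: [-0.8, -0.2, -2.7]
opening: 0.567
```

Call:
send_rows(
  hand=[-1,-1,-1,-1,-1],
  dp=[
    [0,0,-2],
    [0,0,-4],
    [0,0,-5],
    [0,0,-6],
    [0,0,-6],
  ],
  spin=[0,0,0,0,0],
)

```text
time: 37.0
ee_pos: [0.5015, -0.1712, 0.0645]
eef_rot: [0.035, 1.571, -0.018]
wrist_force: [0.1, -0.1, -2.9]
opening: 0.57
```

Call:
send_rows(
  hand=[-1,0.4,0.4,0.4,0.4,0.4],
  dp=[
    [0,0,-1],
    [0,0,-1],
    [0,0,-1],
    [0,0,-1],
    [0,0,-1],
    [0,0,-1],
  ],
  spin=[0,0,0,0,0,0],
)

```text
time: 37.6
ee_pos: [0.5015, -0.1712, 0.0635]
eef_rot: [0.035, 1.571, -0.018]
wrist_force: [0.0, 0.3, -0.2]
opening: 0.703
```

Call:
send_rows(
  hand=[0.4,0.4,0.4,0.4,0.4,0.4,0.4,0.4],
  dp=[
    [0,0,10],
    [0,0,25],
    [0,0,45],
    [0,0,70],
    [0,0,100],
    [0,0,130],
    [10,15,152],
    [30,55,155],
  ],
  spin=[0,0,0,0,0,0,0,0],
)

```text
time: 38.4
ee_pos: [0.5321, -0.1212, 0.2241]
eef_rot: [0.04, 1.564, -0.027]
wrist_force: [1.0, 0.0, 0.4]
opening: 0.7
```

```bash
python3 - <<'E'
from rol import *
shot('wrist','wrist18');shot('side','side6');shot('top','top7'); tool(st())
im=cv2.imread('pics/side6.png')[50:200,230:430];cv2.imwrite('pics/side6c.png',cv2.resize(im,None,fx=4,fy=4,interpolation=cv2.INTER_CUBIC))
E
python3 tab.py wrist18
```

```text
t 38.55 p [ 0.5331 -0.1128  0.2201] r [ 0.031  1.569 -0.013] F [-0.8 -0.8 -0.4] op 0.7
q [-0.333  0.254  0.588  1.67  -0.159  1.264  1.832]
x [ 0.002  0.011 -1.   ] jaw y [0.028 1.    0.011] yaw of jaw 88.4
wrist18 3938 world med [ 0.5595 -0.3053  0.0922] mag x [-29.6  -2.7  30.3] mag y [-163.8 -130.4   18.9] z [0.0439 0.0922 0.0972]
```

View pics/wrist18.png

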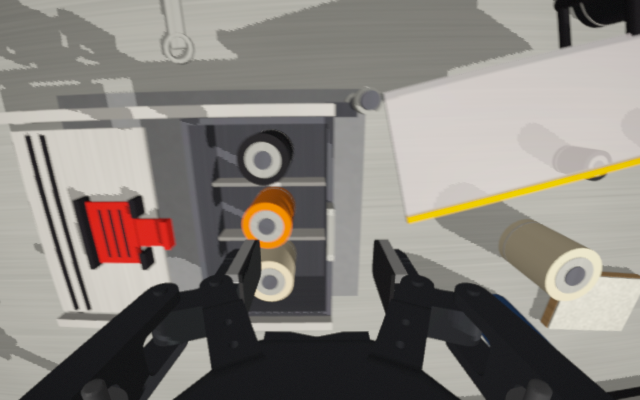

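View pics/side6c.png

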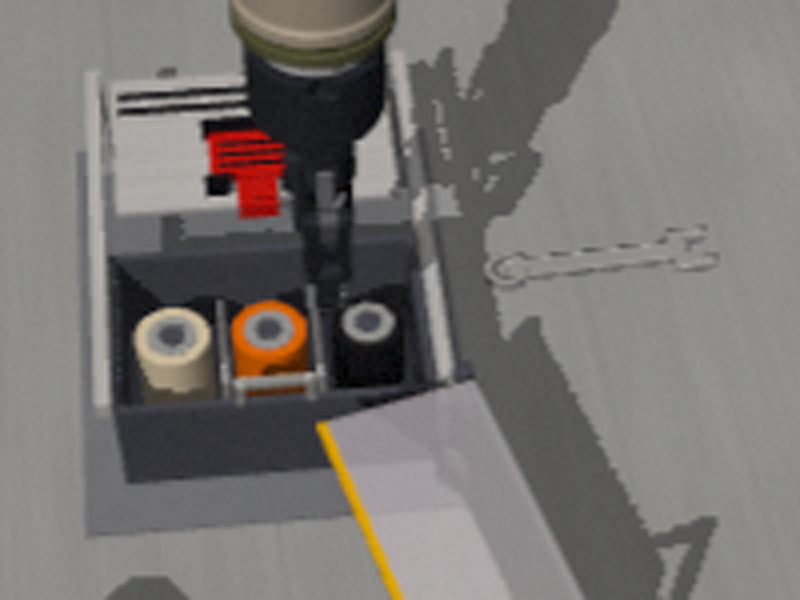

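View pics/top7.png

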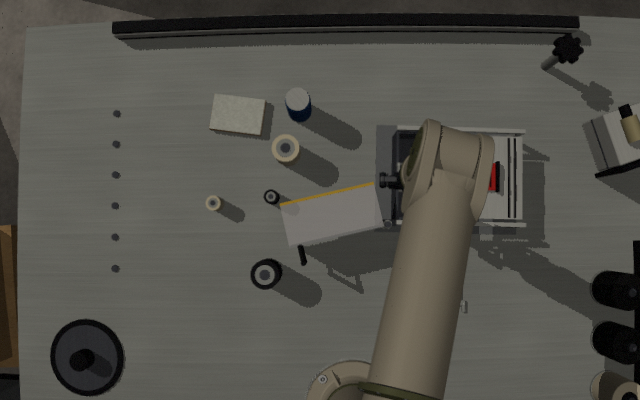

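Black, orange and cream all stand upright in bays 1 to 3. Now I'll close the cover, pressing at magazine (18,−148).

Call:
send_rows(
  hand=[-1,-1,-1,-1,-1,-1,-1,-1],
  dp=[
    [6,-28,0],
    [14,-64,0],
    [22,-100,0],
    [30,-136,0],
    [38,-172,0],
    [43,-198,0],
    [46,-211,0],
    [46,-211,0],
  ],
  spin=[0,0,0,0,0,0,0,0],
)

```text
time: 39.35
ee_pos: [0.578, -0.3262, 0.2203]
eef_rot: [0.033, 1.57, -0.017]
wrist_force: [-0.7, 0.6, -0.6]
opening: -0.003
```

Call:
send_rows(
  hand=[-1,-1,-1,-1,-1,-1],
  dp=[
    [0,0,-25],
    [0,0,-50],
    [0,0,-75],
    [0,0,-90],
    [0,0,-94],
    [0,0,-94],
  ],
  spin=[0,0,0,0,0,0],
)

```text
time: 39.95
ee_pos: [0.5782, -0.3255, 0.1266]
eef_rot: [0.032, 1.57, -0.016]
wrist_force: [-0.3, -0.2, -0.4]
opening: -0.006
```

```bash
python3 - <<'E'
from rol import *
shot('wrist','wrist19'); tool(st()); print(m2w(18,-148))
E
```

```text
t 40.0 p [ 0.5785 -0.3261  0.1274] r [ 0.032  1.569 -0.017] F [-0.5 -0.6 -0. ] op -0.0
q [ 0.07   0.614  0.602  1.437 -0.366  1.205  2.259]
x [ 0.002  0.01  -1.   ] jaw y [0.031 0.999 0.01 ] yaw of jaw 88.2
[ 0.57906718 -0.32360142  0.        ]
```

View pics/wrist19.png

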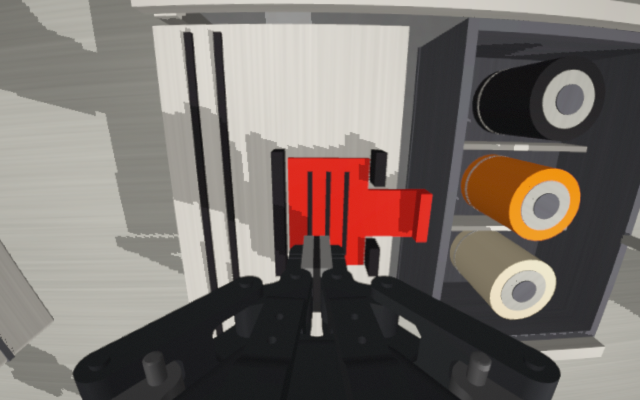

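Call:
send_rows(
  hand=[-1,-1,-1,-1,-1,-1],
  dp=[
    [0,3,0],
    [0,3,-6],
    [0,3,-11],
    [0,3,-15],
    [0,3,-17],
    [0,3,-18],
  ],
  spin=[0,0,0,0,0,0],
)

```text
time: 40.6
ee_pos: [0.579, -0.323, 0.1097]
eef_rot: [0.032, 1.568, -0.017]
wrist_force: [1.9, 0.4, 5.5]
opening: -0.001
```

Call:
send_rows(
  hand=[-1,-1,-1,-1,-1,-1,-1,-1],
  dp=[
    [0,5,0],
    [0,10,0],
    [1,18,0],
    [1,26,0],
    [1,34,0],
    [2,42,0],
    [2,50,0],
    [2,58,0],
  ],
  spin=[0,0,0,0,0,0,0,0],
)

```text
time: 41.4
ee_pos: [0.581, -0.2652, 0.1102]
eef_rot: [0.031, 1.567, -0.018]
wrist_force: [2.0, -2.4, 4.7]
opening: -0.0
```

```bash
python3 - <<'E'
from rol import *
shot('wrist','wrist20'); tool(st())
E
```

```text
t 41.45 p [ 0.5813 -0.2633  0.11  ] r [ 0.031  1.568 -0.016] F [-0.3 -0.9  5.6] op -0.001
q [-0.037  0.574  0.595  1.537 -0.353  1.14   2.174]
x [ 0.003  0.01  -1.   ] jaw y [0.03 1.   0.01] yaw of jaw 88.3
```

View pics/wrist20.png

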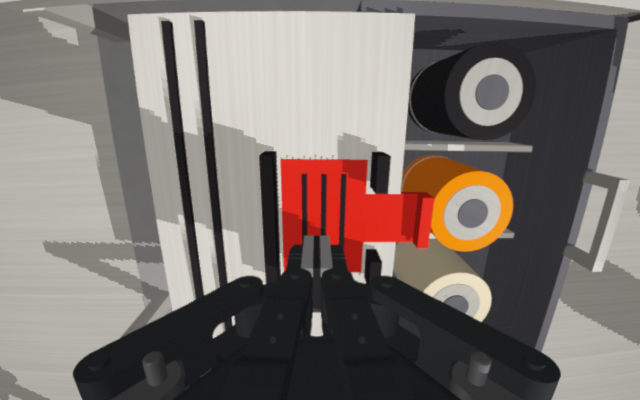

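Call:
send_rows(
  hand=[-1,-1,-1,-1,-1,-1,-1,-1],
  dp=[
    [0,10,0],
    [1,21,0],
    [1,32,0],
    [2,43,0],
    [2,54,0],
    [3,65,0],
    [3,76,0],
    [3,85,0],
  ],
  spin=[0,0,0,0,0,0,0,0],
)

```text
time: 42.25
ee_pos: [0.584, -0.1775, 0.1101]
eef_rot: [0.031, 1.568, -0.016]
wrist_force: [1.0, -2.6, 5.6]
opening: 0.002
```

Call:
send_rows(
  hand=[-1,-1,-1,-1,-1,-1,-1,-1],
  dp=[
    [0,5,-1],
    [0,10,-1],
    [1,15,-1],
    [1,19,-1],
    [1,23,-1],
    [1,26,-1],
    [1,29,-1],
    [1,31,-1],
  ],
  spin=[0,0,0,0,0,0,0,0],
)

```text
time: 43.05
ee_pos: [0.585, -0.1467, 0.1094]
eef_rot: [0.03, 1.567, -0.017]
wrist_force: [0.3, -4.6, 5.0]
opening: 0.002
```

```bash
python3 - <<'E'
from rol import *
shot('wrist','wrist21'); tool(st())
E
python3 tab.py wrist21
```

```text
t 43.1 p [ 0.585  -0.1464  0.1094] r [ 0.03   1.568 -0.016] F [ 0.2 -3.8  6.3] op -0.001
q [-0.242  0.498  0.589  1.643 -0.314  1.094  1.977]
x [ 0.003  0.009 -1.   ] jaw y [0.03  1.    0.009] yaw of jaw 88.3
wrist21 7050 world med [ 0.5603 -0.1519  0.0847] mag x [-30.6  -8.   27.2] mag y [ 0.7 22.4 75.9] z [0.0835 0.0847 0.09  ]
```

View pics/wrist21.png

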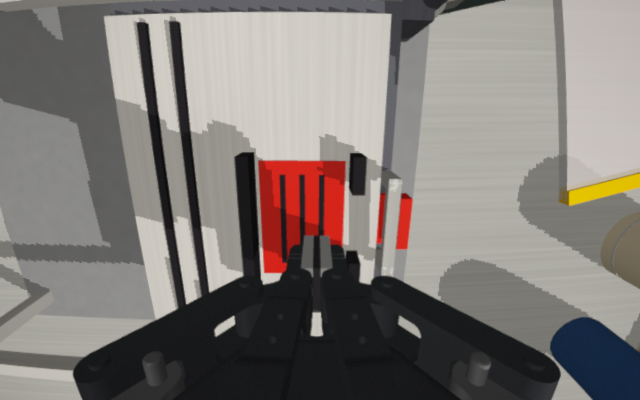

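Almost shut. I'll push a little further, up to the stop.

Call:
send_rows(
  hand=[-1,-1,-1,-1,-1,-1],
  dp=[
    [0,2,0],
    [0,3,0],
    [0,4,0],
    [0,5,0],
    [0,6,0],
    [0,6,0],
  ],
  spin=[0,0,0,0,0,0],
)

```text
time: 43.7
ee_pos: [0.5848, -0.1435, 0.1099]
eef_rot: [0.029, 1.566, -0.022]
wrist_force: [1.6, -10.6, 3.1]
opening: -0.0
```

Call:
send_rows(
  hand=[-1,-1,-1,-1,-1,-1,-1,-1],
  dp=[
    [0,2,4],
    [0,2,8],
    [0,1,14],
    [0,0,25],
    [0,0,45],
    [0,0,75],
    [0,0,100],
    [0,0,110],
  ],
  spin=[0,0,0,0,0,0,0,0],
)

```text
time: 44.5
ee_pos: [0.5857, -0.1435, 0.223]
eef_rot: [0.029, 1.562, -0.022]
wrist_force: [0.7, -0.1, 0.1]
opening: -0.001
```

```bash
python3 - <<'E'
from rol import *
shot('wrist','wrist22'); shot('side','side7'); tool(st())
im=cv2.imread('pics/side7.png')[50:200,230:430];cv2.imwrite('pics/side7c.png',cv2.resize(im,None,fx=4,fy=4,interpolation=cv2.INTER_CUBIC))
E
python3 tab.py wrist22 side7
```

```text
t 44.6 p [ 0.5855 -0.1434  0.2215] r [ 0.029  1.563 -0.022] F [ 0.6 -1.4  0.2] op 0.001
q [-0.281  0.393  0.631  1.517 -0.244  1.303  1.916]
x [ 0.007  0.004 -1.   ] jaw y [0.032 0.999 0.005] yaw of jaw 88.2
wrist22 3972 world med [ 0.5678 -0.1464  0.0923] mag x [-29.8  -0.8  30.5] mag y [ 1.1 28.4 75.1] z [0.09   0.0923 0.0955]
side7 333 world med [ 0.5668 -0.1447  0.0933] mag x [-31.6  -2.1  27.9] mag y [ 0.9 30.5 78.9] z [0.0895 0.0933 0.0982]
```

View pics/wrist22.png

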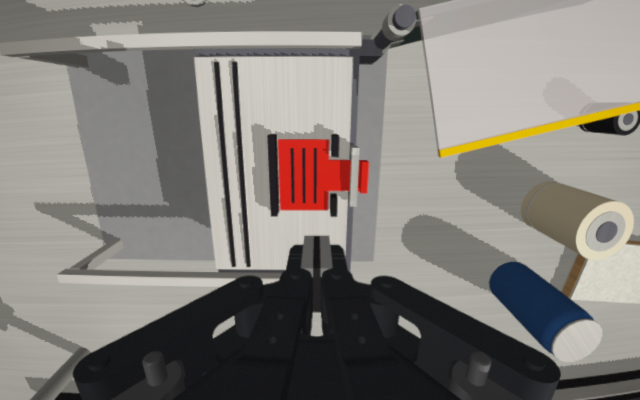

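View pics/side7c.png

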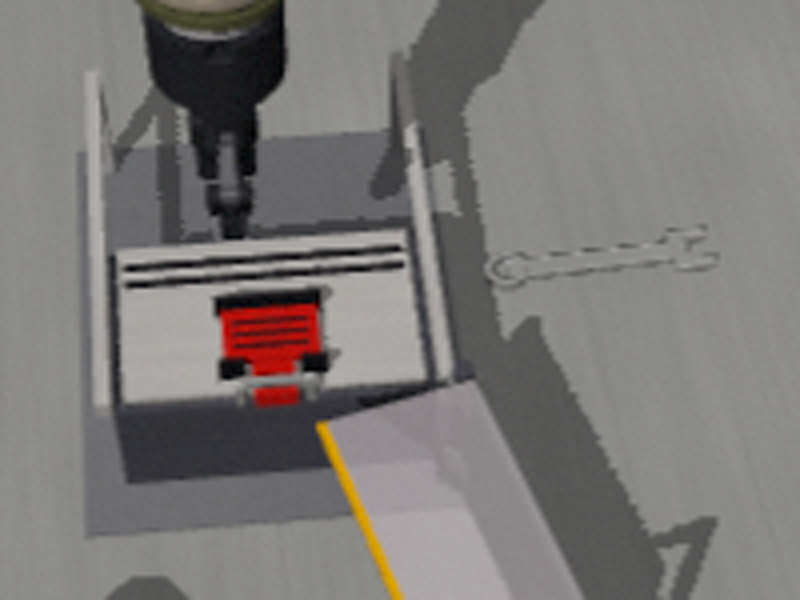

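The tab is back up at 92 mm with the cover at its shut position, so it is locked. Now back to the guard handle.

Call:
send_rows(
  hand=[-0.4,-0.4,-0.4,-0.4,-0.4,-0.4,-0.4,-0.4],
  dp=[
    [-20,24,0],
    [-48,56,0],
    [-76,88,0],
    [-104,120,0],
    [-132,152,0],
    [-160,184,0],
    [-188,216,-10],
    [-205,236,-15],
  ],
  spin=[2,4,6,8,10,12,14,15],
)

```text
time: 45.4
ee_pos: [0.3773, 0.0947, 0.2047]
eef_rot: [-0.18, 1.559, 0.188]
wrist_force: [0.7, 0.0, -0.3]
opening: 0.304
```

```bash
python3 - <<'E'
from rol import *
shot('wrist','wrist23'); tool(st())
c=load('wrist23'); print(proj(c,[m2w(*handle(t),128) for t in(1.83,1.848,1.87)]))
E
```

```text
t 45.45 p [0.3752 0.097  0.2039] r [-0.183  1.561  0.191] F [-1.9  2.1 -1. ] op 0.296
q [-0.728 -0.124  0.37   2.053  0.043  1.202  1.433]
x [ 0.001  0.006 -1.   ] jaw y [-0.236  0.972  0.005] yaw of jaw 103.6
[[343.40393557 207.89293446]
 [342.51656373 202.98725096]
 [341.29020627 196.94561287]]
```

View pics/wrist23.png

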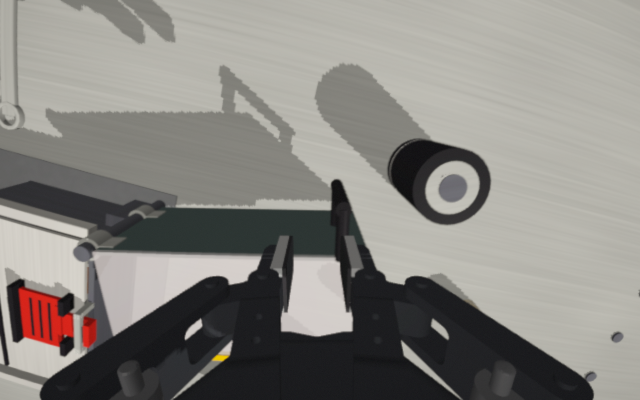

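Call:
send_rows(
  hand=[-0.2,-0.2,-0.2,-0.2],
  dp=[
    [-6,8,-10],
    [-11,14,-20],
    [-11,14,-30],
    [-11,14,-30],
  ],
  spin=[0,0,0,0],
)

```text
time: 45.85
ee_pos: [0.3636, 0.1101, 0.1721]
eef_rot: [-0.183, 1.564, 0.19]
wrist_force: [-0.2, 1.0, 0.7]
opening: 0.399
```

```bash
python3 - <<'E'
from rol import *
shot('wrist','wrist24'); tool(st())
c=load('wrist24'); print(proj(c,[m2w(*handle(t),128) for t in(1.83,1.848,1.87)]))
E
```

```text
t 45.9 p [0.3641 0.1101 0.173 ] r [-0.183  1.563  0.19 ] F [0.2 0.3 0. ] op 0.403
q [-0.744 -0.105  0.351  2.112  0.035  1.128  1.398]
x [-0.001  0.004 -1.   ] jaw y [-0.235  0.972  0.004] yaw of jaw 103.6
[[318.58026069 240.27044726]
 [317.41510463 234.76775811]
 [315.82306408 227.97433311]]
```

View pics/wrist24.png

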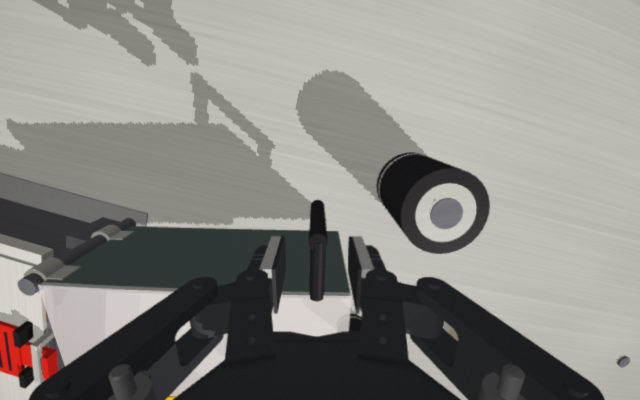

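The bar is centred between the pads at (318,230). I'll go down and grip.

Call:
send_rows(
  hand=[-0.2,-0.2,-0.2,-0.2,-0.2,-0.2,-0.2],
  dp=[
    [0,1,-12],
    [0,1,-26],
    [0,1,-40],
    [0,1,-53],
    [0,1,-62],
    [0,1,-66],
    [0,1,-66],
  ],
  spin=[0,0,0,0,0,0,0],
)

```text
time: 46.6
ee_pos: [0.3642, 0.1108, 0.1068]
eef_rot: [-0.182, 1.563, 0.189]
wrist_force: [-0.3, 0.5, 0.3]
opening: 0.399
```

Call:
send_rows(
  hand=[-1,-1,-1,-1,-1],
  dp=[
    [0,0,0],
    [0,0,0],
    [0,0,0],
    [0,0,0],
    [0,0,0],
  ],
  spin=[0,0,0,0,0],
)

```text
time: 47.1
ee_pos: [0.3646, 0.1115, 0.1075]
eef_rot: [-0.182, 1.562, 0.19]
wrist_force: [-1.9, 3.4, 7.1]
opening: 0.122
```

```bash
python3 arc.py -0.06
```

```text
t 47.1 p [0.3646 0.1115 0.1075] r [-0.182  1.562  0.19 ] F [-1.9  3.4  7.1] op 0.122
q [-7.410e-01 -1.000e-02  3.660e-01  2.193e+00 -2.000e-03  9.560e-01
  1.434e+00]
x [-0.     0.005 -1.   ] jaw y [-0.235  0.972  0.005] yaw of jaw 103.6
r 0.209317159790899 exp 0.20925821369781403 th 1.8436593732831905
1 [12.0, 5.0] -3.4 |r| 0.394
2 [23.0, 9.0] -6.9 |r| 0.406
3 [35.0, 13.0] -10.3 |r| 0.419
4 [48.0, 16.0] -13.8 |r| 0.431
5 [60.0, 18.0] -17.2 |r| 0.444
6 [73.0, 19.0] -20.6 |r| 0.456
7 [85.0, 19.0] -24.1 |r| 0.468
8 [98.0, 19.0] -27.5 |r| 0.48
```

Call:
send_rows(
  hand=[-1,-1,-1,-1,-1,-1,-1,-1],
  dp=[
    [12,5,0],
    [23,9,0],
    [35,13,0],
    [48,16,0],
    [60,18,0],
    [73,19,0],
    [85,19,0],
    [98,19,0],
  ],
  spin=[-3.4,-6.9,-10.3,-13.8,-17.2,-20.6,-24,-27.5],
)

```text
time: 47.9
ee_pos: [0.463, 0.1303, 0.1076]
eef_rot: [0.196, 1.561, -0.189]
wrist_force: [-2.0, -2.0, 3.8]
opening: 0.118
```

```bash
python3 arc.py -0.06
```

```text
t 47.9 p [0.463  0.1303 0.1076] r [ 0.196  1.561 -0.189] F [-2.  -2.   3.8] op 0.118
q [-0.715  0.216  0.423  1.964 -0.11   0.979  1.087]
x [ 0.002  0.004 -1.   ] jaw y [0.243 0.97  0.004] yaw of jaw 76.0
r 0.2088565357043304 exp 0.20925821369781403 th 1.359665584419697
1 [12.0, -1.0] -3.4 |r| 0.493
2 [25.0, -3.0] -6.9 |r| 0.504
3 [37.0, -5.0] -10.3 |r| 0.516
4 [49.0, -8.0] -13.8 |r| 0.527
5 [61.0, -12.0] -17.2 |r| 0.537
6 [73.0, -17.0] -20.6 |r| 0.548
7 [84.0, -22.0] -24.1 |r| 0.558
8 [95.0, -28.0] -27.5 |r| 0.567
```

Call:
send_rows(
  hand=[-1,-1,-1,-1,-1,-1,-1,-1],
  dp=[
    [12,-1,0],
    [25,-3,0],
    [37,-5,0],
    [49,-8,0],
    [61,-12,0],
    [73,-17,0],
    [84,-22,0],
    [95,-28,0],
  ],
  spin=[-3.4,-6.9,-10.3,-13.8,-17.2,-20.6,-24,-27.5],
)

```text
time: 48.7
ee_pos: [0.5583, 0.1016, 0.1076]
eef_rot: [0.571, 1.493, -0.567]
wrist_force: [-1.5, -0.9, 3.7]
opening: 0.118
```

```bash
python3 arc.py -0.06
```

```text
t 48.7 p [0.5583 0.1016 0.1076] r [ 0.571  1.493 -0.567] F [-1.5 -0.9  3.7] op 0.118
q [-0.645  0.41   0.516  1.744 -0.231  1.045  0.795]
x [ 0.003  0.002 -1.   ] jaw y [0.665 0.747 0.003] yaw of jaw 48.3
r 0.2085836411103826 exp 0.20925821369781403 th 0.8782221849222135
1 [11.0, -7.0] -3.4 |r| 0.577
2 [21.0, -14.0] -6.9 |r| 0.586
3 [31.0, -22.0] -10.3 |r| 0.594
4 [40.0, -30.0] -13.8 |r| 0.602
5 [48.0, -39.0] -17.2 |r| 0.61
6 [57.0, -49.0] -20.6 |r| 0.617
7 [64.0, -59.0] -24.1 |r| 0.624
8 [71.0, -69.0] -27.5 |r| 0.63
```

Call:
send_rows(
  hand=[-1,-1,-1,-1,-1,-1,-1,-1],
  dp=[
    [11,-7,0],
    [21,-14,0],
    [31,-22,0],
    [40,-30,0],
    [48,-39,0],
    [57,-49,0],
    [64,-59,0],
    [71,-69,0],
  ],
  spin=[-3.4,-6.9,-10.3,-13.8,-17.2,-20.6,-24,-27.5],
)

```text
time: 49.5
ee_pos: [0.6296, 0.0322, 0.1076]
eef_rot: [0.94, 1.356, -0.937]
wrist_force: [-1.2, 0.7, 2.6]
opening: 0.122
```

```bash
python3 arc.py -0.05
```

```text
t 49.5 p [0.6296 0.0322 0.1076] r [ 0.94   1.356 -0.937] F [-1.2  0.7  2.6] op 0.122
q [-0.541  0.562  0.616  1.568 -0.349  1.12   0.516]
x [ 0.004 -0.    -1.   ] jaw y [0.935 0.354 0.003] yaw of jaw 20.7
r 0.20857375988724813 exp 0.20925821369781403 th 0.39663515895223855
1 [5.0, -9.0] -2.9 |r| 0.635
2 [10.0, -18.0] -5.7 |r| 0.64
3 [15.0, -28.0] -8.6 |r| 0.644
4 [18.0, -37.0] -11.5 |r| 0.648
5 [22.0, -47.0] -14.3 |r| 0.652
6 [25.0, -57.0] -17.2 |r| 0.655
7 [27.0, -67.0] -20.1 |r| 0.658
8 [29.0, -78.0] -22.9 |r| 0.66
```

Call:
send_rows(
  hand=[-1,-1,-1,-1,-1,-1,-1],
  dp=[
    [5,-9,0],
    [10,-18,0],
    [15,-28,0],
    [18,-37,0],
    [22,-47,0],
    [25,-57,0],
    [27,-67,0],
  ],
  spin=[-2.9,-5.7,-8.6,-11.5,-14.3,-17.2,-20],
)

```text
time: 50.2
ee_pos: [0.6571, -0.0356, 0.1077]
eef_rot: [1.204, 1.209, -1.201]
wrist_force: [2.0, 1.0, 1.6]
opening: 0.125
```

Call:
send_rows(
  hand=[-1,-1,-1,-1,-1,-1],
  dp=[
    [0,-3,0],
    [1,-6,0],
    [1,-9,0],
    [1,-11,0],
    [1,-13,0],
    [1,-14,0],
  ],
  spin=[-1,-1.5,-2,-2.5,-2.5,-2.5],
)

```text
time: 50.8
ee_pos: [0.6584, -0.0424, 0.1077]
eef_rot: [1.237, 1.198, -1.225]
wrist_force: [-2.7, 19.0, 6.1]
opening: 0.124
```

```bash
python3 arc.py -0.01|head -5
```

```text
t 50.8 p [ 0.6584 -0.0424  0.1077] r [ 1.237  1.198 -1.225] F [-2.7 19.   6.1] op 0.124
q [-0.444  0.646  0.694  1.478 -0.439  1.173  0.294]
x [ 0.003  0.007 -1.   ] jaw y [ 1.    -0.029  0.003] yaw of jaw -1.7
r 0.20878760329487506 exp 0.20925821369781403 th 0.011089256989213037
1 [0.0, -2.0] -0.6 |r| 0.66
```

19 N means the guard is against its stop. I'll release while still pushing lightly, then rise straight up.

Call:
send_rows(
  hand=[-1,-0.4,-0.4,-0.4,-0.4],
  dp=[
    [0,-3,0],
    [0,-3,0],
    [0,-3,0],
    [0,-2,0],
    [0,0,0],
  ],
  spin=[0,0,0,0,0],
)

```text
time: 51.3
ee_pos: [0.6582, -0.0433, 0.1076]
eef_rot: [1.237, 1.197, -1.227]
wrist_force: [0.1, -0.8, -0.3]
opening: 0.299
```

Call:
send_rows(
  hand=[-0.4,-0.4,-0.4,-0.4,-0.4,-0.4,-0.4,-0.4],
  dp=[
    [0,0,10],
    [0,0,25],
    [0,0,45],
    [0,0,75],
    [0,0,105],
    [-10,30,130],
    [-25,70,140],
    [-40,110,145],
  ],
  spin=[0,0,0,0,0,0,0,0],
)

```text
time: 52.1
ee_pos: [0.6186, 0.0666, 0.256]
eef_rot: [1.242, 1.194, -1.225]
wrist_force: [1.2, 0.5, 0.3]
opening: 0.301
```

Call:
send_rows(
  hand=[-0.4,-0.4,-0.4,-0.4,-0.4,-0.4,-0.4,-0.4],
  dp=[
    [-5,40,0],
    [-10,80,0],
    [-20,120,0],
    [-30,160,0],
    [-40,200,0],
    [-50,235,0],
    [-55,250,0],
    [-55,250,0],
  ],
  spin=[0,0,0,0,0,0,0,0],
)

```text
time: 52.9
ee_pos: [0.5624, 0.3197, 0.2567]
eef_rot: [1.239, 1.197, -1.221]
wrist_force: [0.6, 0.2, -0.6]
opening: 0.298
```

```bash
python3 - <<'E'
from rol import *
shot('top','top9'); shot('side','side9'); st()
for nm in('top9','side9'):
    c=load(nm); im=cv2.imread(f'pics/{nm}.png')
    x0,y0,w,h=((350,110,200,140) if nm=='top9' else (230,50,200,150))
    im=cv2.resize(im[y0:y0+h,x0:x0+w],None,fx=4,fy=4,interpolation=cv2.INTER_CUBIC)
    for z in(54,128):
        u=(proj(c,m2w(*handle(0),z))[0]-[x0,y0]+.5)*4
        cv2.circle(im,tuple(u.astype(int)),3,(0,255,0),-1)
    cv2.imwrite(f'pics/{nm}c.png',im)
    W=cloud(c)
    P=W.reshape(-1,3);P=P[~np.isnan(P).any(1)]
    q=P[(P[:,0]>.645)&(P[:,0]<.67)&(P[:,1]>-.06)&(P[:,1]<0)&(P[:,2]>.06)&(P[:,2]<.115)]
    print(nm,'bar',len(q),np.median(q,0).round(4) if len(q) else '', 'model shut',m2w(*handle(0),90).round(4))
E
```

```text
t 53.0 p [0.5644 0.315  0.2569] r [ 1.243  1.192 -1.225] F [-0.  -0.7 -0. ] op 0.303
q [-1.02   0.486  0.691  1.338 -0.309  1.414 -0.376]
top9 bar 26 [ 0.6544 -0.0437  0.0825] model shut [ 0.6593 -0.0446  0.09  ]
side9 bar 60 [ 0.6583 -0.0401  0.0907] model shut [ 0.6593 -0.0446  0.09  ]
```

View pics/top9.png

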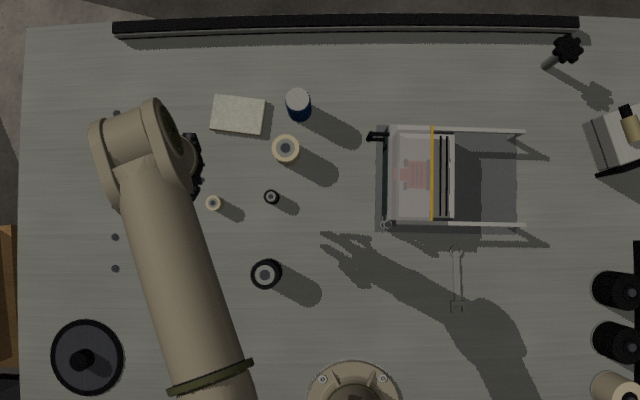

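View pics/top9c.png

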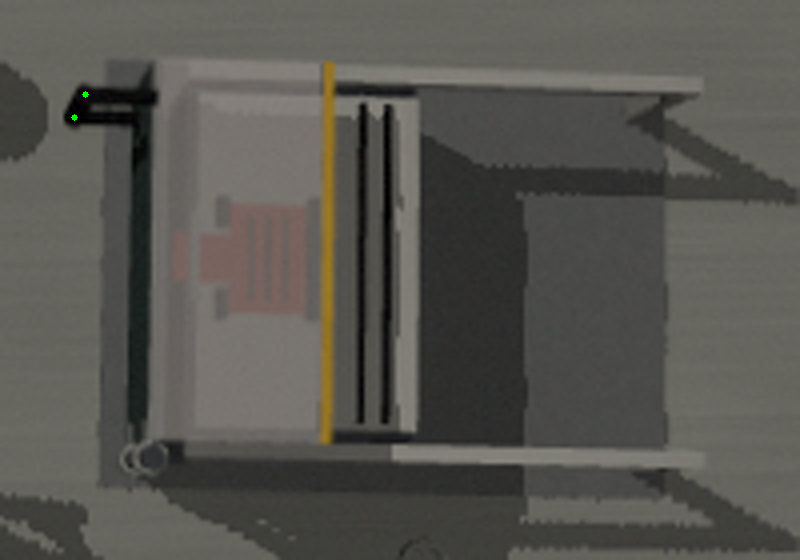

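View pics/side9c.png

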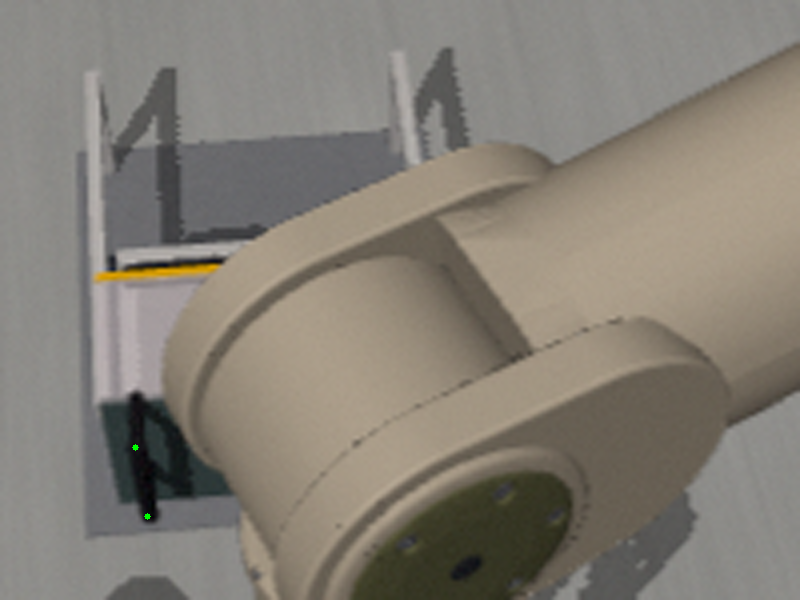

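The handle sits on the model's shut position in both views, and the can, offcut and spanner are at their original pixels. I'm handing in.

```bash
python3 -c "
from plant import bot
print(bot.finish_job())"
```

```text
the job is handed in; nothing more can be done
None
```

The job is done and handed in at about 53 s of the 208 s allowed; no verdict came back.

- **Opening:** I swung the guard open by its handle to about 1.85 rad. With the tab pressed I slid the cover back until it hit its stop, a measured 170 mm.
- **Rollers:** The three middle-sized rollers are upright on the floor of the magazine: black in bay1, orange in bay2 and cream in bay3. I checked this in the wrist and side pictures before closing. I never saw any roller knocked aside during the run.
- **Closing:** With the tab pressed I pushed the cover shut to its stop. The tab then measured 92 mm up at the shut position, so it sprang up and locked. I swung the guard shut until it pressed on its stop with 19 N.
- **Last checks:** The handle bar lies on the shut position in the top view and, by eye, in the side view, where the arm hid part of the guard. Measured positions differ from the model by 1–5 mm, and the last angle read while gripping was 0.011 rad. I put both down to calibration. In the top picture the oil can, spanner and offcut look unmoved. The robot was clear of everything.

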